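# Rehang the jar caddy on the other folding hook

### The job

Move the steel jar caddy from the folding hook it hangs on to the other hook on the wire panel: first swing that folded hook fully down, then hang the caddy on it with its bail across both prongs and let go, and last swing the emptied hook back up flat against the panel. Do not tip or drop the caddy, and leave the bottle, carton, tub and jar standing where they are.

Things in the scene. Friction and masses are not known exactly. Their poses are not given: they have to be found in the camera images.
- panel: Upright see-through steel wire panel standing on the table, 500 mm wide, 235 mm high, 12 mm thick, fixed. Origin: foot of the middle of its front face. Own x points level into the panel (the robot's side is -x), y along it, z up. It carries two equal folding hooks about 270 mm apart, either of which may be the left one.
- hinge_full (a point): Hinge of the hook that holds the caddy at the start: fixed, 190 mm above the table, on the level hinge axis (along the panel) midway between the prongs, 30 mm in front of the panel's face. Axes as the panel's: -x is the way the lowered hook sticks out. A steel mount plate 120 x 70 mm is behind it.
- hinge_free (a point): Hinge of the other hook, which starts empty and folded up; as hinge_full.
- hook_full (a joint): Angle of the hook that holds the caddy at the start: 0 = folded up flat, prongs upright along the panel; 1.571 rad = fully down, sticking out level, against its stop (its start). Dry friction of 0.15 N m in the hinge: an empty hook (0.12 kg) stays where it is left.
- hook_free (a joint): Angle of the other hook, same meaning; starts folded or nearly so, 0 to 0.4 rad.
- bar_full (a point): Middle of hook_full's end bar, moves with the hook. A hook is a U of 10 mm round rod: two prongs 84 mm apart (centres), joined at the tips by this bar, parallel to the hinge. Hook down: 105 mm out from the hinge, 16 mm above it; folded: 105 mm above it, 16 mm nearer the panel, clear above its top edge. Pinched from above, it turns in the grip as the hook swings.
- bar_free (a point): Middle of the end bar of hook_free; same description.
- seat_free (a point): Point carried by hook_free where the middle of the bail lies when properly hung: hook down, 58 mm out from the hinge, 2 mm below it, midway between the prongs. The prongs dip 12 mm here (flat from 48 to 68 mm out) and rise to the end bar, so the bail settles in the dip.
- caddy: The jar caddy: open steel box 68 x 156 x 60 mm (own x, y, z) with two lidded jars fixed in it, up to 71 mm above its underside, under a rigid bail (see caddy_grip). Origin: centre of its underside. 0.3 to 0.65 kg. Wider than a hook, it hangs under its prongs: it can rise 70 mm before the jars meet them; a lift of 28 mm takes the bail over the end bar; it leaves or enters a hook from in front.
- caddy_grip (a point): Centre of the black grip (13 x 36 x 16 mm in own x, y, z) in the middle of the caddy's bail, a rigid level 10 mm rod along own y, 148 mm long between its two uprights, 160 mm above the caddy's underside. Own z up. At the start the rod lies across both prongs of hook_full; the caddy hangs upright below.
- bottle_mid (a point): Bystander: white bottle, 66 mm in diameter, 145 mm tall, standing on the table close to the panel between the two hooks; this point is on its axis 70 mm above the table.
- carton_mid (a point): Bystander: cardboard carton 120 x 110 x 130 mm high beside one end of the panel; its centre.
- tub_mid (a point): Bystander: lidded white tub 80 x 120 x 60 mm high, standing between the panel and the robot; its centre.
- jar_mid (a point): Bystander: grey jar with steel lid, 84 mm in diameter, 110 mm tall, beside one end of the panel; its centre.
Mind the look-alikes: they are no part of the job. What is shaped like the caddy but orange is not meant.

How it is judged:
By the outcome, as a careful person would: the job done as asked, in the order asked, and still so for the second after the job is handed in, with the robot touching nothing.
It also fails if it takes over 72 s, if anything falls off the work surface, if the arm or the gripper's body presses on something with over 40 N, if the wrist force passes 120 N, or if a joint passes its speed limit or range.

### The arm

A 7-joint arm with a two-finger parallel gripper is mounted at the origin on the work surface. World frame = base frame: x ahead of the robot, y to its left, z up, the work surface at z = 0. Lengths are in m, angles in rad, forces in N, time in s.
With the tool pointing down it reaches from about 0.4 to 0.85 m from the base axis. Payload 10.4 kg.
Tool frame: the origin (TCP) lies between the finger pads; the fingertips stand 25 mm ahead of it and the grasp point (between the pads) lies 6 mm ahead of it; x points along the fingers, y is the direction in which the jaws open and shut, and the axes are right-handed (so a half turn about x gives the same grasp; the last joint's range is limited). The gripper opens to 87 mm and grips with 3 to 60 N. Pads are 19 mm wide; open, the fingers measure 117 mm over their backs; the gripper's body (75 mm by 190 mm) begins 51 mm behind the grasp point.
Start: joints at [-1.313, 0.332, -0.065, 1.46, 0.022, 1.35, -0.088], TCP at [0.173, 0.601, 0.211] pointing down, gripper open.
Joint ranges: [-2.6, 2.6], [-0.5, 2.12], [-1.47, 1.34], [0.16, 2.42], [-1.27, 4.41], [0.06, 2.06], [-2.6, 2.6]. Speed limits (rad/s): [2.22, 2.22, 2.79, 2.79, 3.14, 3.14, 3.14].

### API

Orientations are given as a unit quaternion [x, y, z, w].
In Python, from bench import r gives the robot as it stands.
- The arm moves only by the shell command python3 -m pendant 'ROWS' [FORCE]. ROWS is JSON, a list of rows, each an object with "translation": the shift along the world's x, y, z in cm, a list of three; "angular": the turn, a rotation vector about the world's x, y, z in degrees, a list of three; "hand": the opening, from -1 (shut) to 1 (fully open). In form: [{"translation": [dx, dy, dz], "angular": [wx, wy, wz], "hand": hand}, ...]. A call has 1 to 20 rows; each row shifts and turns the commanded pose from where the row before left it; what a row does not reach is not made up. A row lasts 1/10 s, in which the tool goes at most 50 mm and 8.59 degrees, less where a joint would pass 70% of its speed; a pose out of reach is approached as far as the arm can. A call is refused whole if a number of a shift passes 5 or a number of a turn 8.59, either way. A call with a gripper value outside its range is refused whole. The fingers move at their own pace and stop on an object; FORCE is the grip in N (left out, the last holds). Time passes only in rows, so rows that do not move let the fingers close. It gives the time, the measured TCP pose, the force and the opening at its end, in the units of the state.
- r.read_state(): the state, without advancing time (a new reading comes with each control period).
- r.camera(name): name is "side" or "top" or "wrist"; returns the picture (400x640x3 uint8, red, green, blue); there is no depth.
- r.camera_info(name): a dict with "fx", "fy", "cx", "cy" (pixels), "rvec" (rotation vector, rad) and "tvec" (3), from world to camera coordinates, as OpenCV has them; the wrist camera has in their place "mount" (4x4, takes a point from camera to tool coordinates, whose origin is the TCP and whose axes are the tool frame's). Camera axes: x right, y down, z forward; pixel columns grow to the right and rows downward; lengths in m; the calibration is good to about 2 mm. A picture is of the moment at which its call begins: read the wrist's pose just before it. camera_info takes no time and is no camera call.
- r.close_job(): hands the job in, once; it reports no verdict.
Trained networks look in the newest picture that a camera, given by its name, has taken for a name from the list of things; names that differ only in an ending like _2 or _b are one class to them, and where a whole thing is asked for, a point or a joint stands for the part that bears it (a point fixed in the world has none). Each returns a list of dicts, best first, with "confidence" (0 to 1); they miss things now and then, are a little off and sometimes report something else, mostly with a low value. They report only what shows in the picture. A call takes as long as a camera call. They do not tell look-alikes from the thing itself.
- r.find_in(camera, name): "point" ([row, column] in pixels, amid what is visible of it).
- r.mark_of(camera, name): "point" ([row, column] in pixels: a listed point, or the origin of a listed thing).
The state is a dict: "time": time; "joint_positions": joint angles; "joint_vel": joint speeds; "joint_torque": joint torques, N m; "ee_pos": TCP position; "eef_rot": TCP orientation; "ft_force": force on the tool from outside, world axes, zero at the start; "torque": the same for the moment, N m; "width": finger opening in m.
Only numpy, scipy, OpenCV 4.12 (cv2) and the standard library are available. Lean on these libraries where they do the work, as an engineer would, in place of code of your own. Each camera call takes 0.05 s, during which the arm holds its last target.

## Working session

There is one attempt and no reset: what is moved stays moved. The work goes in short steps, Python scripts to look and compute and a shell command to move; the robot and the scene stay as the last step left them, time stands still between calls to the robot, and variables do not carry over. Pictures are saved under pics/ and viewed, and the job is handed in when it is done.

```bash
ls; mkdir -p pics
python3 - <<'E'
from bench import r
import cv2
s=r.read_state()
print({k:s[k] for k in ('time','ee_pos','eef_rot','width','ft_force')})
for n in ('side','top','wrist'):
    im=r.camera(n); cv2.imwrite(f'pics/{n}0.png',im[:,:,::-1]); print(n,r.camera_info(n))
E
```

```text
pics
{'time': 0.0, 'ee_pos': array([0.17309895, 0.6001256 , 0.21045135]), 'eef_rot': array([ 0.09845142,  0.70018927, -0.09945525,  0.70010782]), 'width': 0.0869627516156991, 'ft_force': array([ 0.31726434, -0.31190866, -0.3888678 ])}
side {'fx': 376.79884107975397, 'fy': 376.79884107975397, 'cx': 320.8084611001214, 'cy': 194.85829404919832, 'rvec': array([ 2.12842   , -0.58938523,  0.31080495]), 'tvec': array([-0.5347185 ,  0.340958  ,  0.72270451])}
top {'fx': 469.6018935272354, 'fy': 469.6018935272354, 'cx': 323.88703703653664, 'cy': 194.43844663741135, 'rvec': array([ 2.13576813, -2.1295331 ,  0.20373974]), 'tvec': array([0.02487328, 0.64614857, 1.28024882])}
wrist {'fx': 317.18002848153947, 'fy': 317.18002848153947, 'cx': 321.40128491654434, 'cy': 197.43653268287332, 'mount': array([[-3.02975467e-04, -2.53961991e-01,  9.67214152e-01,
        -1.75224344e-01],
       [ 9.99999950e-01, -1.66481491e-04,  2.69532327e-04,
         3.77403094e-04],
       [ 9.25722876e-05,  9.67214185e-01,  2.53962029e-01,
        -6.89841508e-02],
       [ 0.00000000e+00,  0.00000000e+00,  0.00000000e+00,
         1.00000000e+00]])}
```

View pics/side0.png

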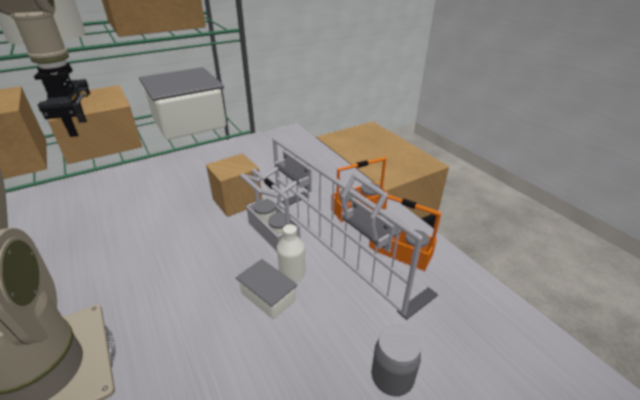

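View pics/top0.png

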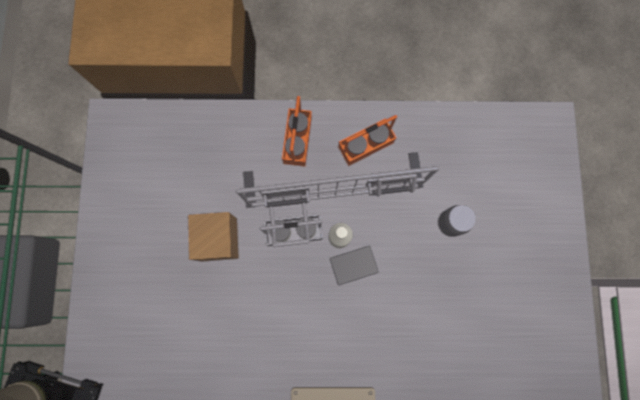

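View pics/wrist0.png

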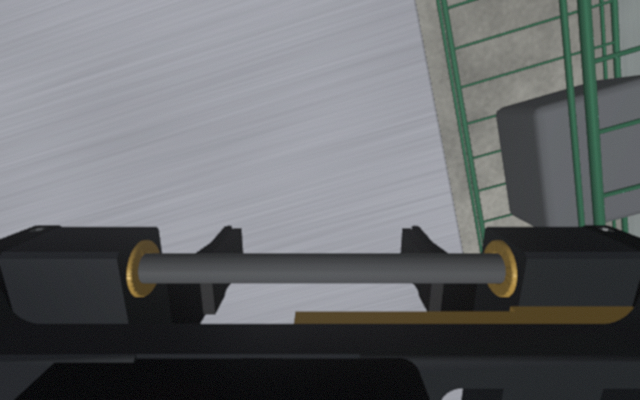

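The caddy hangs on the left hook (top view about (290,225)). The free hook is folded on the right (about (392,184)). The bottle is at (340,235), the tub at (355,265), the carton at (212,236) and the jar at (460,220). The two orange look-alikes are behind the panel. Next I'll measure the marks.

```bash
cat > h.py <<'E'
import numpy as np, cv2
from scipy.spatial.transform import Rotation as R
from bench import r
def K(i): return np.array([[i['fx'],0,i['cx']],[0,i['fy'],i['cy']],[0,0,1.]])
def cam(name,s=None):
    i=r.camera_info(name)
    if 'rvec' in i:
        return K(i),cv2.Rodrigues(np.array(i['rvec']))[0],np.array(i['tvec'])
    s=s or r.read_state()
    T=np.eye(4);T[:3,:3]=R.from_quat(s['eef_rot']).as_matrix();T[:3,3]=s['ee_pos']
    W=np.linalg.inv(T@np.array(i['mount']));return K(i),W[:3,:3],W[:3,3]
def ray(c,rc):
    k,Rm,t=c; d=np.linalg.inv(k)@[rc[1],rc[0],1]; d=Rm.T@d; return -Rm.T@t,d/np.linalg.norm(d)
def tri(obs):
    A=np.zeros((3,3));b=np.zeros(3)
    for c,rc in obs:
        o,d=ray(c,rc);P=np.eye(3)-np.outer(d,d);A+=P;b+=P@o
    X=np.linalg.solve(A,b)
    return X,[proj(c,X)-np.array(rc) for c,rc in obs]
def proj(c,X):
    k,Rm,t=c;p=k@(Rm@np.asarray(X)+t);return np.array([p[1]/p[2],p[0]/p[2]])
def atz(c,rc,z):
    o,d=ray(c,rc);return o+d*(z-o[2])/d[2]
def save(name,fn,crop=None,sc=1):
    im=r.camera(name)[:,:,::-1]
    if crop: a,b,c,d=crop; im=im[a:b,c:d]
    im=cv2.resize(im,None,fx=sc,fy=sc,interpolation=cv2.INTER_CUBIC); cv2.imwrite('pics/'+fn,im)
E
python3 - <<'E'
from h import *
np.set_printoptions(precision=3,suppress=True)
cs={n:cam(n) for n in('side','top')}
for nm,z in [('panel',0),('hinge_full',.19),('hinge_free',.19),('bar_full',.206),('bar_free',None),('seat_free',None),('caddy',None),('caddy_grip',None),('bottle_mid',.07),('carton_mid',.065),('tub_mid',.03),('jar_mid',.055)]:
    o={}
    for n in cs:
        m=r.mark_of(n,nm); o[n]=m
        print(nm,n,[(np.round(d['point']),round(d['confidence'],2)) for d in m[:3]], [atz(cs[n],d['point'],z) for d in m[:2]] if z is not None else '')
    for a in o['side'][:2]:
        for b in o['top'][:2]:
            X,e=tri([(cs['side'],a['point']),(cs['top'],b['point'])]); print('   ',X,np.linalg.norm(e,axis=1))
E
```

```text
panel side [(array([250., 329.]), 0.82), (array([228., 361.]), 0.67)] [array([0.651, 0.001, 0.   ]), array([0.779, 0.033, 0.   ])]
panel top [(array([195., 334.]), 0.93)] [array([ 0.654, -0.002,  0.   ])]
    [ 0.652 -0.002  0.002] [0.795 0.708]
    [ 0.678 -0.022  0.078] [17.36 15.43]
hinge_full side [] []
hinge_full top [(array([201., 286.]), 0.7)] [array([0.606, 0.126, 0.19 ])]
hinge_free side [(array([226., 361.]), 0.98), (array([183., 271.]), 0.69), (array([183., 252.]), 0.55)] [array([ 0.638, -0.137,  0.19 ]), array([0.546, 0.108, 0.19 ])]
hinge_free top [(array([190., 394.]), 0.92), (array([197., 334.]), 0.26)] [array([ 0.636, -0.152,  0.19 ]), array([0.616, 0.002, 0.19 ])]
    [ 0.631 -0.149  0.203] [1.225 0.981]
    [ 0.673 -0.025  0.086] [18.054 16.011]
    [ 0.534 -0.107  0.347] [40.905 32.94 ]
    [0.558 0.017 0.254] [21.618 19.496]
bar_full side [(array([180., 251.]), 0.59)] [array([0.5  , 0.119, 0.206])]
bar_full top [(array([241., 288.]), 0.97)] [array([0.501, 0.118, 0.206])]
    [0.5   0.118 0.207] [0.246 0.234]
bar_free side [(array([182., 370.]), 0.97)] 
bar_free to
[... 1104 characters left out ...]
663, -0.173,  0.065])]
    [ 0.499 -0.105  0.376] [61.509 48.273]
tub_mid side [(array([286., 266.]), 0.71), (array([252., 292.]), 0.5)] [array([ 0.448, -0.051,  0.03 ]), array([0.552, 0.018, 0.03 ])]
tub_mid top [(array([267., 352.]), 0.74), (array([237., 339.]), 0.72)] [array([ 0.443, -0.054,  0.03 ]), array([ 0.527, -0.018,  0.03 ])]
    [ 0.445 -0.054  0.035] [0.912 0.725]
    [ 0.497 -0.013 -0.022] [14.147 11.675]
    [ 0.474 -0.061  0.127] [17.058 13.868]
    [ 0.528 -0.018  0.07 ] [2.369 2.013]
jar_mid side [(array([358., 395.]), 0.65)] [array([ 0.574, -0.347,  0.055])]
jar_mid top [(array([219., 455.]), 0.75)] [array([ 0.578, -0.345,  0.055])]
    [ 0.577 -0.346  0.05 ] [0.591 0.384]
```

Run:
```python
from h import *
save('top','topc.png',(150,280,200,500),2.6)
save('side','sidec.png',(110,340,190,460),2.6)
```

```text
(no output)
```

View pics/topc.png

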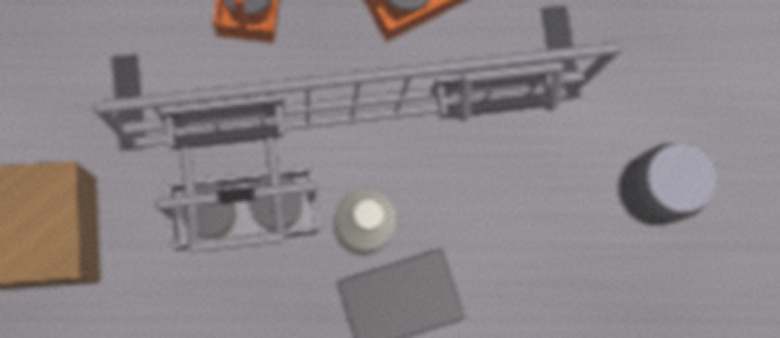

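View pics/sidec.png

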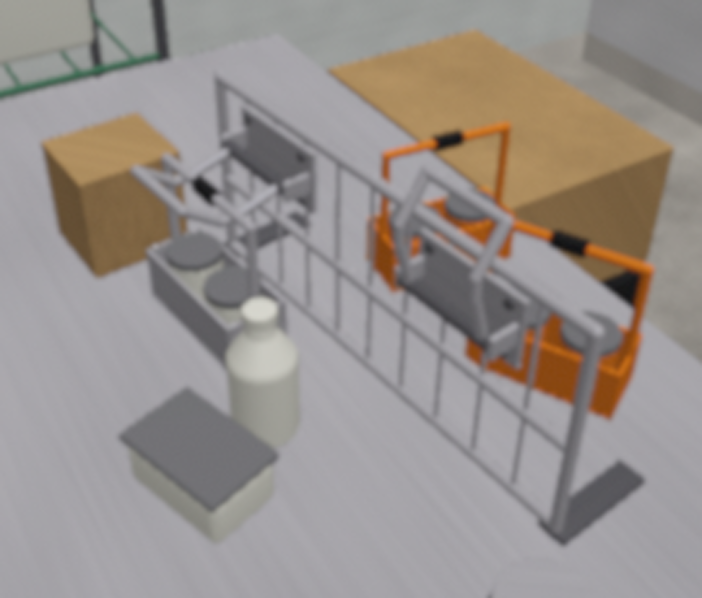

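Run:
```python
from h import *
np.set_printoptions(precision=4,suppress=True)
c=cam('top')
a=atz(c,[191.2,237.3],.235);b=atz(c,[169.2,437.7],.235);print(a,b,np.linalg.norm(a-b),np.arctan2(b[0]-a[0],a[1]-b[1]))
# hook full prongs, plate lines
s=r.read_state(); Rm=R.from_quat(s['eef_rot']).as_matrix();print(Rm)
sd=cam('side')
# side rail ends: crop (218,78),(605,330)
p=lambda x,y:[110+y/2.6,190+x/2.6]
for q in [p(218,78),p(603,332)]: print(atz(sd,q,.235))
# predicted overlay w/ hypothesis
psi=.1
```

```text
[0.6212 0.2421 0.235 ] [ 0.6792 -0.2554  0.235 ] 0.5009212958809379 0.11591148891633607
[[ 0.      0.2771  0.9608]
 [ 0.0001  0.9608 -0.2771]
 [-1.      0.0001 -0.    ]]
[0.6143 0.2275 0.235 ]
[ 0.6818 -0.2623  0.235 ]
```

```bash
cat > ov.py <<'E'
from h import *
def model(x,y,psi,yf,ye,th):
    xh=np.array([np.cos(psi),np.sin(psi),0]);yh=np.array([-xh[1],xh[0],0]);zh=np.array([0,0,1.])
    O=np.array([x,y,0]);P=lambda a,b,c:O+a*xh+b*yh+c*zh
    L=[[P(0,-.25,0),P(0,-.25,.235),P(0,.25,.235),P(0,.25,0)]]
    out={}
    for nm,yo,t in (('full',yf,np.pi/2),('free',ye,th)):
        H=lambda o,b,u:P(-.03-(o*np.sin(t)-u*np.cos(t)) ,yo+b, .19+o*np.cos(t)+u*np.sin(t))
        L.append([H(0,-.042,0),H(.105,-.042,.016),H(.105,.042,.016),H(0,.042,0),H(0,-.042,0)])
        out['hinge_'+nm]=H(0,0,0);out['bar_'+nm]=H(.105,0,.016);out['seat_'+nm]=H(.058,0,-.002)
        L.append([P(0,yo-.06,.155),P(0,yo+.06,.155),P(0,yo+.06,.225),P(0,yo-.06,.225),P(0,yo-.06,.155)])
    return L,out
def draw(name,fn,prm,crop,sc=3):
    c=cam(name);a,b,cc,d=crop
    im=np.ascontiguousarray(cv2.resize(r.camera(name)[a:b,cc:d,::-1],None,fx=sc,fy=sc,interpolation=cv2.INTER_CUBIC))
    for l in model(*prm)[0]:
        q=np.array([proj(c,p)[::-1] for p in l]);q=((q-[cc,a]+.5)*sc).round().astype(np.int32)
        cv2.polylines(im,[q],False,(0,0,255),1,cv2.LINE_AA)
    cv2.imwrite('pics/'+fn,im)
E
python3 - <<'E'
from ov import *
np.set_printoptions(precision=4,suppress=True)
prm=(.652,-.005,.117,.135,-.135,.08)
print(model(*prm)[1])
draw('top','ot1.png',prm,(155,275,220,460),3.2)
draw('side','os1.png',prm,(120,320,240,450),2.9)
E
```

```text
{'hinge_full': array([0.6064, 0.1256, 0.19  ]), 'bar_full': array([0.5022, 0.1133, 0.206 ]), 'seat_full': array([0.5488, 0.1188, 0.188 ]), 'hinge_free': array([ 0.638 , -0.1426,  0.19  ]), 'bar_free': array([ 0.6455, -0.1417,  0.2959]), 'seat_free': array([ 0.6314, -0.1434,  0.2477])}
```

View pics/ot1.png

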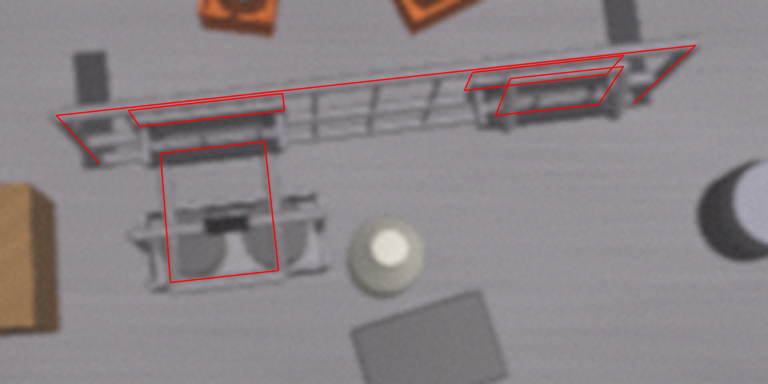

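View pics/os1.png

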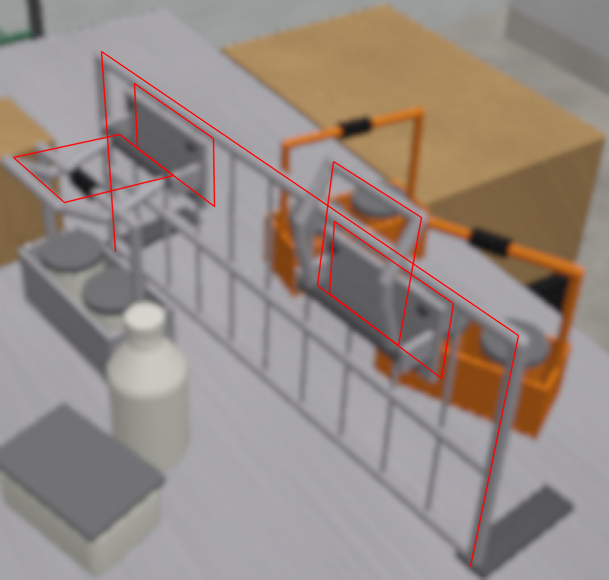

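Run:
```python
from ov import *
prm=(.652,-.005,.117,.135,-.135,.08)
for n,i,cr,sc in (('top','tz',(170,250,255,345),8),('side','sz',(150,240,230,330),7.5),('top','tz2',(160,210,355,445),8),('side','sz2',(160,250,330,420),6.5)):
    save(n,i+'.png',cr,sc)
a=[cv2.imread(f'pics/{i}.png') for i in('tz','sz','tz2','sz2')]
def hc(p,q):
    h=max(p.shape[0],q.shape[0]);f=lambda m:cv2.copyMakeBorder(m,0,h-m.shape[0],0,0,0);return np.hstack([f(p),f(q)])
m=hc(cv2.resize(a[0],(400,356)),cv2.resize(a[1],(395,356)));cv2.imwrite('pics/z1.png',m)
for i in a: print(i.shape)
```

```text
(640, 720, 3)
(675, 750, 3)
(400, 720, 3)
(585, 585, 3)
```

View pics/tz.png

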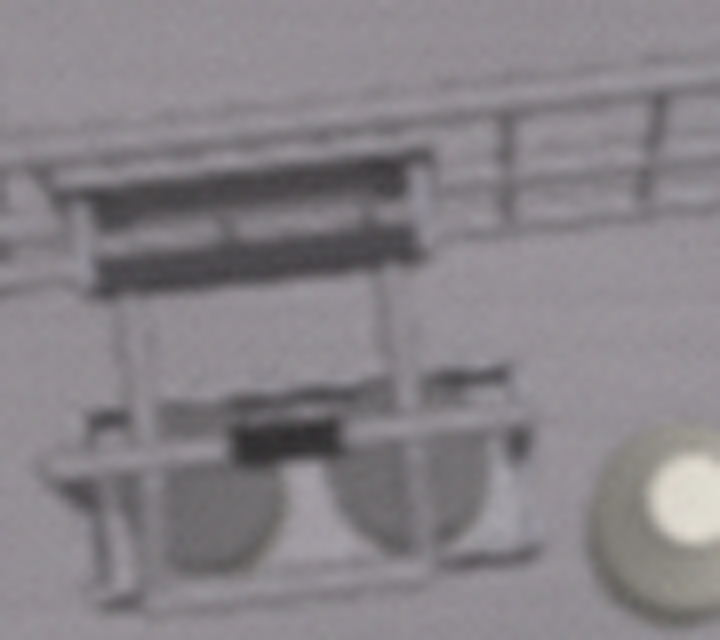

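View pics/tz2.png

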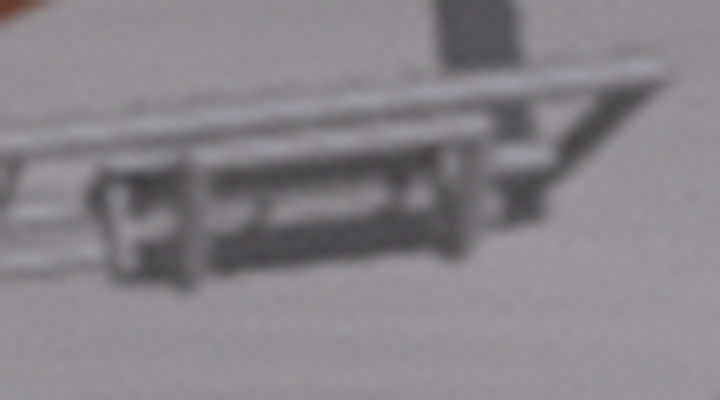

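View pics/sz2.png

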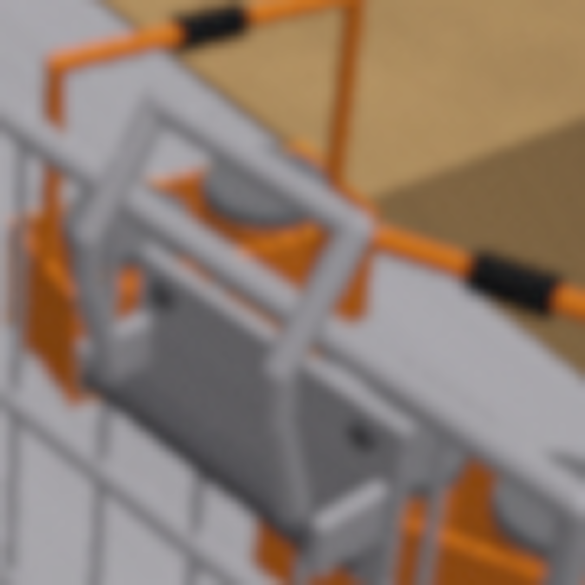

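View pics/sz.png

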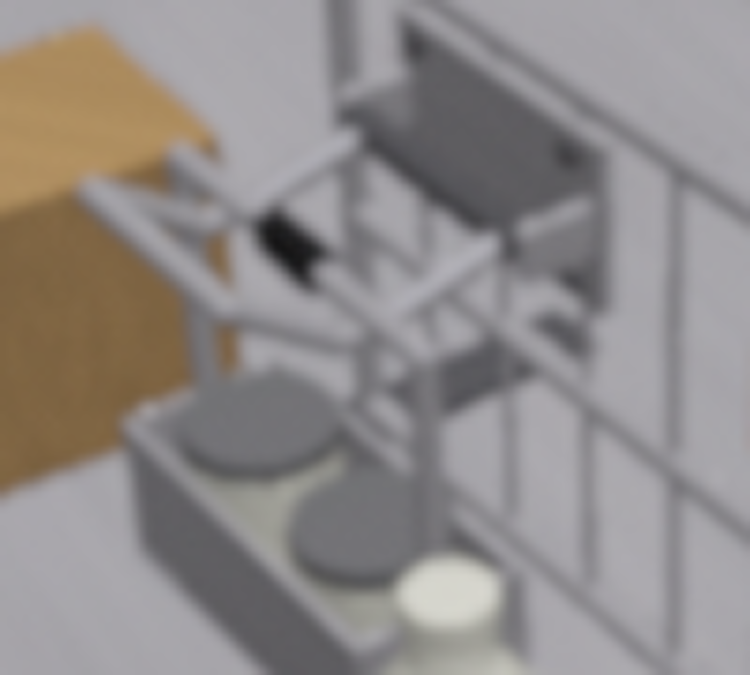

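Run:
```python
from ov import *
np.set_printoptions(precision=4,suppress=True)
t,s=cam('top'),cam('side')
for nm,a,b in (('free L',(180,378.7),(176.2,353.8)),('free R',(175.6,415),(195.4,385.4)),('full L',(245,273.75),(174.7,242)),('full R',(241.25,308.75),(190.7,259.6)),
  ('grip',(170+440/8,255+288/8),(150+248/7.5,230+290/7.5))):
    X,e=tri([(t,a),(s,b)]);print(nm,X,np.linalg.norm(e,axis=1),atz(t,a,.206),atz(s,b,.206), atz(t,a,.188))
```

```text
free L [ 0.6389 -0.0999  0.2933] [0.1869 0.2206] [ 0.6572 -0.1111  0.206 ] [0.7222 0.0089 0.206 ] [ 0.661  -0.1135  0.188 ]
free R [ 0.6496 -0.1857  0.2951] [0.2179 0.2792] [ 0.669  -0.2042  0.206 ] [ 0.7374 -0.0931  0.206 ] [ 0.6731 -0.2079  0.188 ]
full L [0.4914 0.1524 0.2066] [0.0079 0.0082] [0.4914 0.1524 0.206 ] [0.4916 0.1532 0.206 ] [0.4927 0.1541 0.188 ]
full R [0.5004 0.0659 0.2079] [0.1618 0.1771] [0.5009 0.0658 0.206 ] [0.501  0.0686 0.206 ] [0.5024 0.0662 0.188 ]
grip [0.5428 0.1117 0.1882] [0.2608 0.272 ] [0.5413 0.1104 0.206 ] [0.532  0.0867 0.206 ] [0.5434 0.1115 0.188 ]
```

```bash
python3 -m pendant '[{"translation":[0,0,4],"angular":[0,0,0],"hand":0.2},{"translation":[0,0,4.5],"angular":[0,0,0],"hand":0.2},{"translation":[0,0,4.5],"angular":[0,0,0],"hand":0.2},{"translation":[0,0,4],"angular":[0,0,0],"hand":0.2},{"translation":[0,0,4],"angular":[0,0,0],"hand":0.2}]' && python3 -m pendant '[{"translation":[1.2,-1.9,0],"angular":[0,0,-3],"hand":0.2},{"translation":[2.3,-3.7,0],"angular":[0,0,-3.4],"hand":0.2},{"translation":[2.3,-3.7,0],"angular":[0,0,-3.4],"hand":0.2},{"translation":[2.3,-3.7,0],"angular":[0,0,-3.4],"hand":0.2},{"translation":[2.3,-3.7,0],"angular":[0,0,-3.4],"hand":0.2},{"translation":[2.3,-3.7,0],"angular":[0,0,-3.4],"hand":0.2},{"translation":[2.3,-3.7,0],"angular":[0,0,-3.4],"hand":0.2},{"translation":[2.3,-3.7,0],"angular":[0,0,-3.4],"hand":0.2},{"translation":[2.3,-3.7,0],"angular":[0,0,-3.4],"hand":0.2},{"translation":[2.3,-3.7,0],"angular":[0,0,-3.4],"hand":0.2},{"translation":[2.3,-3.7,0],"angular":[0,0,-3.4],"hand":0.2},{"translation":[2.3,-3.7,0],"angular":[0,0,-3.4],"hand":0.2},{"translation":[2.3,-3.7,0],"angular":[0,0,-3.4],"hand":0.2},{"translation":[2.3,-3.7,0],"angular":[0,0,-3.4],"hand":0.2},{"translation":[2.3,-3.7,0],"angular":[0,0,-3.4],"hand":0.2},{"translation":[2.3,-3.7,0],"angular":[0,0,-3.4],"hand":0.2},{"translation":[2.3,-3.7,0],"angular":[0,0,-3.4],"hand":0.2},{"translation":[2.3,-3.7,0],"angular":[0,0,-3.4],"hand":0.2},{"translation":[2.3,-3.7,0],"angular":[0,0,-3.4],"hand":0.2},{"translation":[2.3,-3.7,0],"angular":[0,0,-3.4],"hand":0.2}]'
```

```text
time: 2.25
ee_pos: [0.1732, 0.6002, 0.4233]
eef_rot: [0.099, 0.7, -0.099, 0.7]
ft_force: [0.5, 0.5, 0.0]
width: 0.0562
time: 4.25
ee_pos: [0.623, -0.1226, 0.4214]
eef_rot: [0.472, 0.526, -0.472, 0.527]
ft_force: [0.4, 0.4, 1.8]
width: 0.0522
```

```bash
python3 -m pendant '[{"translation":[0,0,0],"angular":[0,0,0],"hand":0.2}]'
python3 - <<'E'
from ov import *
np.set_printoptions(precision=4,suppress=True)
s=r.read_state();c=cam('wrist',s);Rm=R.from_quat(s['eef_rot']).as_matrix();print(s['ee_pos'],'y',Rm[:,1],np.degrees(np.arctan2(Rm[1,1],Rm[0,1])))
im=r.camera('wrist')[:,:,::-1];cv2.imwrite('pics/w1.png',im)
for nm in('bar_free','hinge_free'):
    m=r.mark_of('wrist',nm);print(nm,[(np.round(d['point']),round(d['confidence'],2),atz(c,d['point'],.295 if 'bar' in nm else .19)) for d in m[:3]])
print(proj(c,[.644,-.143,.295]),proj(c,[.639,-.10,.295]),proj(c,[.65,-.1857,.295]))
E
```

```text
time: 4.35
ee_pos: [0.6228, -0.1272, 0.4186]
eef_rot: [0.472, 0.525, -0.476, 0.524]
ft_force: [-0.1, -0.1, -0.6]
width: 0.0521
[ 0.6228 -0.1272  0.4186] y [ 0.9949  0.1007 -0.0044] 5.7800868622314585
bar_free [(array([204., 340.]), 0.79, array([ 0.6425, -0.1407,  0.295 ])), (array([ 84., 342.]), 0.72, array([ 0.6311, -0.031 ,  0.295 ]))]
hinge_free [(array([182., 330.]), 0.75, array([ 0.6343, -0.1422,  0.19  ]))]
[205.8993 341.4552] [161.9865 341.514 ] [246.6011 342.4132]
```

View pics/w1.png

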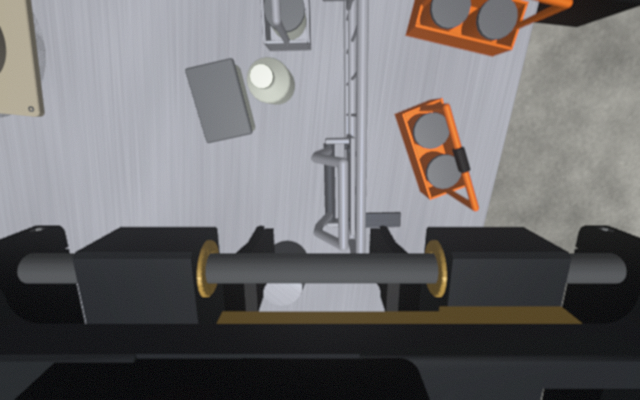

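```bash
python3 -m pendant '[{"translation":[1.1,-0.7,0],"angular":[0,0,0.5],"hand":0.2},{"translation":[1.0,-0.8,-2],"angular":[0,0,0.5],"hand":0.2},{"translation":[0,0,-3],"angular":[0,0,0],"hand":0.2},{"translation":[0,0,-3],"angular":[0,0,0],"hand":0.2},{"translation":[0,0,-2],"angular":[0,0,0],"hand":0.2},{"translation":[0,0,-1.2],"angular":[0,0,0],"hand":0.2},{"translation":[0,0,-0.5],"angular":[0,0,0],"hand":0.2},{"translation":[0,0,0],"angular":[0,0,0],"hand":0.2}]' 15
python3 - <<'E'
from h import *
s=r.read_state();c=cam('wrist',s);Rm=R.from_quat(s['eef_rot']).as_matrix();print(s['ee_pos'],np.degrees(np.arctan2(Rm[1,1],Rm[0,1])))
save('wrist','w2.png')
E
```

```text
time: 5.3
ee_pos: [0.6432, -0.1356, 0.3048]
eef_rot: [0.467, 0.531, -0.466, 0.531]
ft_force: [0.2, -0.6, 0.2]
width: 0.052
[ 0.64324106 -0.13563493  0.30482953] 7.3818082554237066
```

View pics/w2.png

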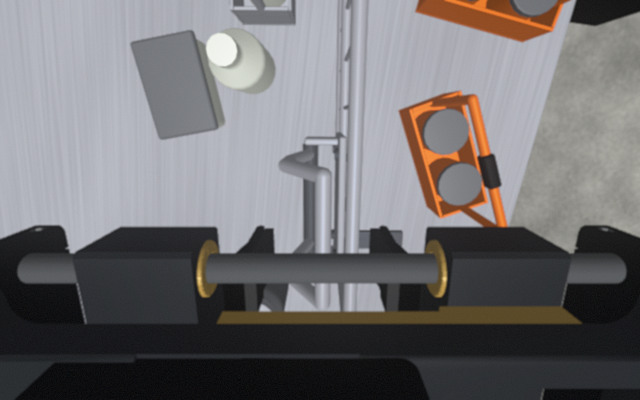

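```bash
python3 -m pendant '[{"translation":[0,-0.3,-0.4],"angular":[0,0,-0.5],"hand":0.2},{"translation":[0,0,0],"angular":[0,0,0],"hand":-0.5},{"translation":[0,0,0],"angular":[0,0,0],"hand":-1},{"translation":[0,0,0],"angular":[0,0,0],"hand":-1},{"translation":[0,0,0],"angular":[0,0,0],"hand":-1},{"translation":[0,0,0],"angular":[0,0,0],"hand":-1},{"translation":[0,0,0],"angular":[0,0,0],"hand":-1},{"translation":[0,0,0],"angular":[0,0,0],"hand":-1}]' 15
python3 - <<'E'
from h import *
s=r.read_state();c=cam('wrist',s);Rm=R.from_quat(s['eef_rot']).as_matrix();print(s['ee_pos'],np.degrees(np.arctan2(Rm[1,1],Rm[0,1])))
E
```

```text
time: 6.15
ee_pos: [0.6432, -0.1394, 0.3003]
eef_rot: [0.469, 0.529, -0.469, 0.529]
ft_force: [0.5, 1.2, -0.1]
width: 0.0048
[ 0.6432072  -0.13941786  0.30028533] 6.814068002499518
```

```bash
python3 -m pendant '[{"translation":[0,0,0],"angular":[0,0,0],"hand":-1},{"translation":[0,0,0],"angular":[0,0,0],"hand":-1}]' 15
python3 - <<'E'
from h import *
save('wrist','w3.png')
save('side','s3.png',(110,260,270,470),3.5)
E
```

```text
time: 6.35
ee_pos: [0.6432, -0.1394, 0.3003]
eef_rot: [0.469, 0.529, -0.469, 0.529]
ft_force: [0.5, -0.0, -0.3]
width: 0.0005
```

View pics/w3.png

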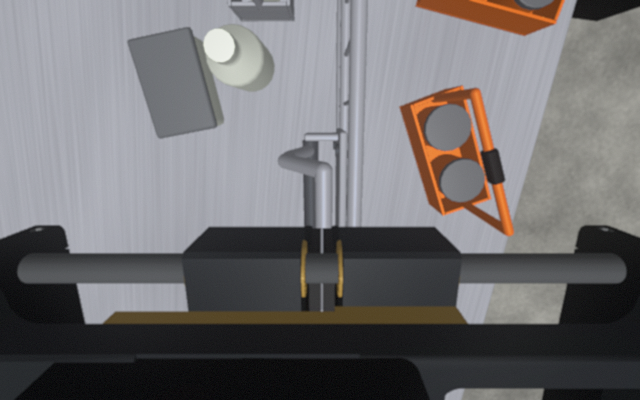

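View pics/s3.png

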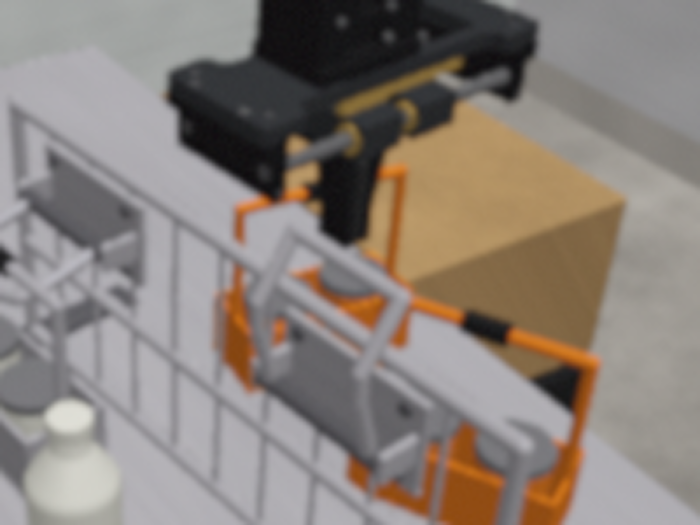

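Run:
```python
from h import *
np.set_printoptions(precision=4,suppress=True)
s=r.read_state();sd=cam('side');w=cam('wrist',s);t=cam('top')
p=s['ee_pos'];tip=p-[0,0,.025]
print('tip side',proj(sd,tip),'tcp',proj(sd,p))
for z in(.28,.295): print(z, proj(sd,[.643,-.14,z]),proj(w,[.643,-.14,z]),proj(t,[.643,-.14,z]))
# bar in wrist now: line thru image; right top corner etc
save('top','t3.png',(150,230,340,460),6)
im=r.camera('side');cv2.imwrite('pics/s3z.png',cv2.resize(im[150:230,330:420,::-1],None,fx=8,fy=8,interpolation=cv2.INTER_CUBIC))
```

```text
tip side [192.8001 366.4939] tcp [182.1661 367.4849]
0.28 [190.9904 366.7828] [225.263 320.399] [179.3912 394.8104]
0.295 [184.611  367.3787] [233.6463 320.3089] [178.0551 395.8298]
```

View pics/s3z.png

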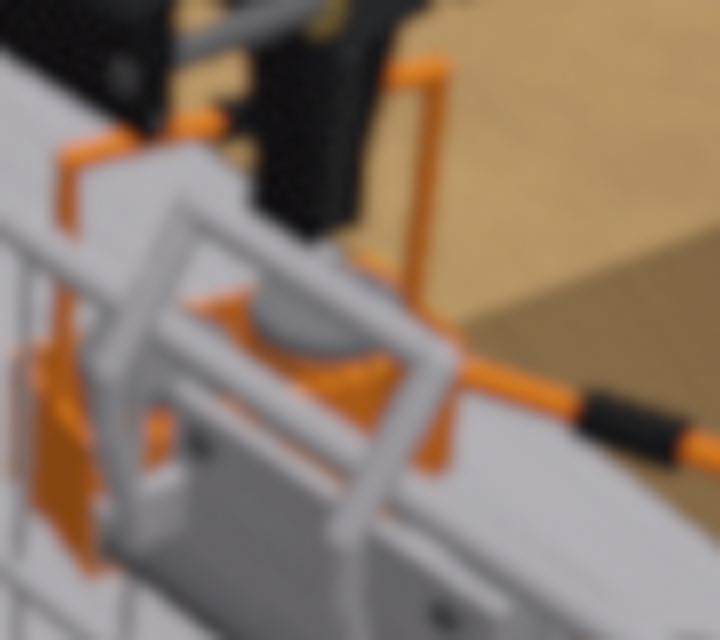

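View pics/t3.png

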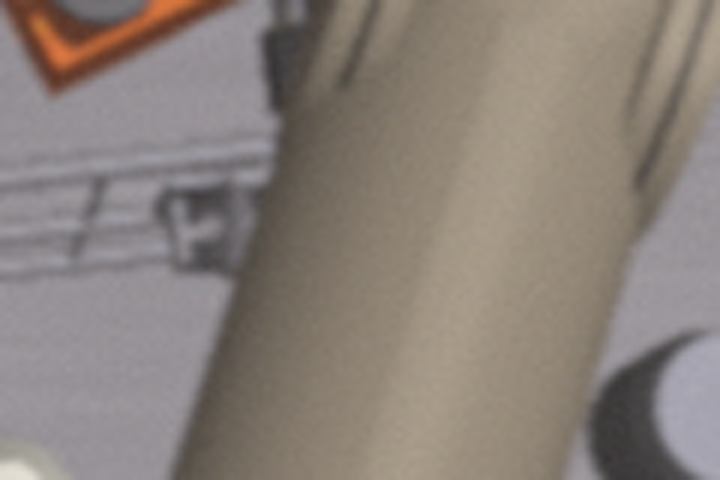

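Run:
```python
from h import *
np.set_printoptions(precision=4,suppress=True)
s=r.read_state();sd=cam('side');w=cam('wrist',s);t=cam('top')
print('side cam',-sd[1].T@sd[2],'wrist cam',-w[1].T@w[2],'top',-t[1].T@t[2])
for z in (.275,.3,.31): print(z,atz(sd,(179.4,368.8),z))
for p in ([.639,-.10,.294],[.6496,-.1857,.294],[.535,-.018,.145],[.445,-.054,.06]): print(p,proj(w,p))
print('joints',s['joint_positions'])
```

```text
side cam [ 0.2529 -0.608   0.7006] wrist cam [ 0.6355 -0.0703  0.4755] top [0.4074 0.0414 1.3746]
0.275 [ 0.6764 -0.1029  0.275 ]
0.3 [ 0.6515 -0.1326  0.3   ]
0.31 [ 0.6415 -0.1445  0.31  ]
[0.639, -0.1, 0.294] [167.6838 321.5721]
[0.6496, -0.1857, 0.294] [300.0412 322.122 ]
[0.535, -0.018, 0.145] [ 45.1247 223.8144]
[0.445, -0.054, 0.06] [ 81.6918 170.1689]
joints [-0.3341  0.4392  0.7107  1.2442 -0.2812  1.5558  0.4509]
```

```bash
python3 - <<'E'
from h import *
np.set_printoptions(precision=1,suppress=True)
i=r.camera_info('wrist');M=np.array(i['mount']);k=K(i)
def pt(p):
    q=np.linalg.inv(M)@np.r_[p,1];return (k@q[:3]/q[2])[:2]
for w in (.026,):
  for x in (-.045,0,.006,.025):
    for z in(-.0095,.0095): print(x,z,[pt([x,s*w,z]) for s in(-1,1)])
E
python3 - <<'E'
import cv2
a=cv2.imread('pics/w2.png')[190:330,180:460];cv2.imwrite('pics/w2z.png',cv2.resize(a,None,fx=2.8,fy=2.8,interpolation=cv2.INTER_CUBIC))
a=cv2.imread('pics/w3.png')[190:330,220:420];cv2.imwrite('pics/w3z.png',cv2.resize(a,None,fx=4,fy=4,interpolation=cv2.INTER_CUBIC))
E
```

```text
-0.045 -0.0095 [array([262. , 253.6]), array([378.8, 253.6])]
-0.045 0.0095 [array([264. , 291.7]), array([376.9, 291.7])]
0 -0.0095 [array([276. , 220.7]), array([365.3, 220.8])]
0 0.0095 [array([277.2, 250.9]), array([364.2, 250.9])]
0.006 -0.0095 [array([277.4, 217.5]), array([364. , 217.5])]
0.006 0.0095 [array([278.5, 246.8]), array([362.9, 246.8])]
0.025 -0.0095 [array([281.3, 208.4]), array([360.3, 208.4])]
0.025 0.0095 [array([282.2, 235.4]), array([359.4, 235.4])]
```

View pics/w2z.png

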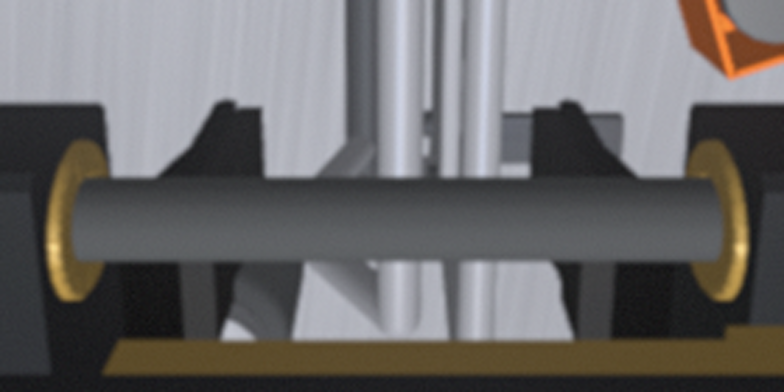

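View pics/w3z.png

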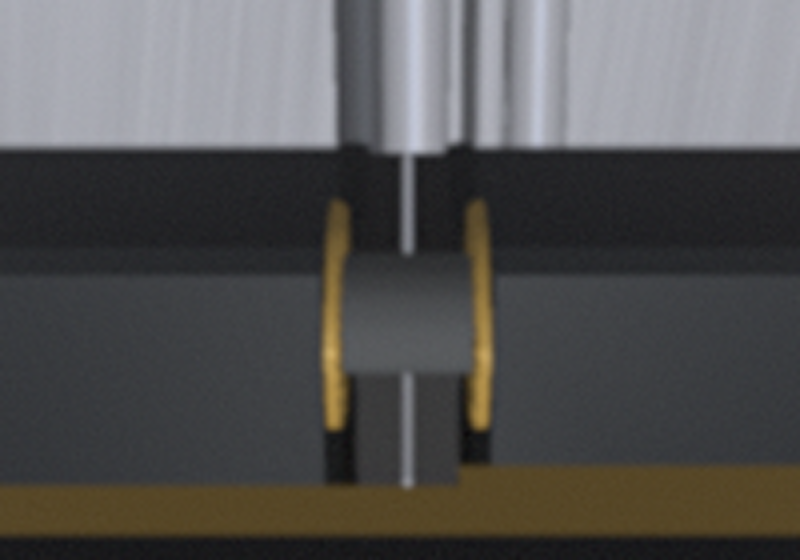

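Measured mismatch: the gripper closed fully on nothing. Both the side and wrist views put the fingertips about 10 mm behind the reported TCP, where the spec says 25 mm ahead. I'll reopen, lower 30 mm (safe on either reading) and look again.

```bash
python3 -m pendant '[{"translation":[0,0,0.5],"angular":[0,0,0],"hand":0.2},{"translation":[0,0,0],"angular":[0,0,0],"hand":0.2},{"translation":[0,0,0],"angular":[0,0,0],"hand":0.2},{"translation":[0,0,0],"angular":[0,0,0],"hand":0.2},{"translation":[0,0,0],"angular":[0,0,0],"hand":0.2},{"translation":[0,0,-1.5],"angular":[0,0,0],"hand":0.2},{"translation":[0,0,-1.5],"angular":[0,0,0],"hand":0.2},{"translation":[0,0,-0.5],"angular":[0,0,0],"hand":0.2},{"translation":[0,0,0],"angular":[0,0,0],"hand":0.2}]' 15
python3 - <<'E'
from h import *
s=r.read_state();print(s['ee_pos'],s['ft_force'])
save('wrist','w4.png')
save('side','s4.png',(130,230,320,430),7)
sd=cam('side')
for d in (-.012,0,.025): print(proj(sd,s['ee_pos']-[0,0,d]))
E
```

```text
time: 7.45
ee_pos: [0.6426, -0.1391, 0.2686]
eef_rot: [0.469, 0.53, -0.47, 0.528]
ft_force: [0.5, -0.5, -0.4]
width: 0.0516
[ 0.64257351 -0.13909857  0.26861497] [ 0.47268753 -0.54845721 -0.35213987]
[190.56808188 366.35297952]
[195.56699388 365.89039962]
[205.68523277 364.95409709]
```

View pics/w4.png

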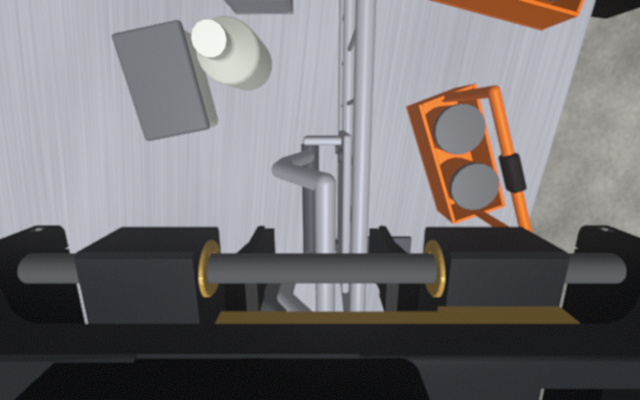

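View pics/s4.png

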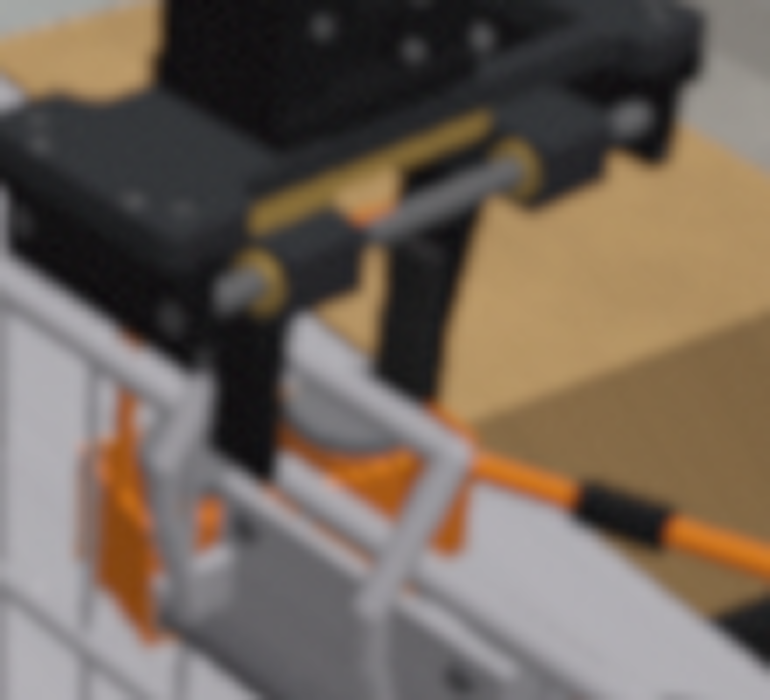

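Run:
```python
from h import *
sd=cam('side')
for z in (.25,.26,.27,.28,.285,.29): print(z,proj(sd,[.616,-.142,z]),proj(sd,[.602,-.1435,z]))
```

```text
0.25 [208.04201293 355.15848127] [210.68920551 349.71905982]
0.26 [203.96784468 355.45959071] [206.59714528 349.97953816]
0.27 [199.82858816 355.76551063] [202.43907895 350.2442181 ]
0.28 [195.62267105 356.07635723] [198.2133965  350.51320211]
0.285 [193.49420953 356.23366537] [196.07468172 350.64934109]
0.29 [191.34846999 356.39225049] [193.9184351  350.78659605]
```

```bash
python3 -m pendant '[{"translation":[0,0,-0.2],"angular":[0,0,0],"hand":0.2},{"translation":[0,0,0],"angular":[0,0,0],"hand":-0.5},{"translation":[0,0,0],"angular":[0,0,0],"hand":-1},{"translation":[0,0,0],"angular":[0,0,0],"hand":-1},{"translation":[0,0,0],"angular":[0,0,0],"hand":-1},{"translation":[0,0,0],"angular":[0,0,0],"hand":-1},{"translation":[0,0,0],"angular":[0,0,0],"hand":-1},{"translation":[0,0,0],"angular":[0,0,0],"hand":-1},{"translation":[0,0,0],"angular":[0,0,0],"hand":-1}]' 15
```

```text
time: 8.45
ee_pos: [0.6433, -0.1394, 0.2684]
eef_rot: [0.47, 0.529, -0.469, 0.529]
ft_force: [1.2, 1.0, -0.0]
width: 0.0093
```

Run:
```python
import numpy as np
th=np.linspace(.03,np.pi/2+.0,21);o=10.5*np.sin(th)-1.6*np.cos(th);u=10.5*np.cos(th)+1.6*np.sin(th)
do=np.diff(o);du=np.diff(u);xh=np.array([np.cos(.117),np.sin(.117)])
for a,b in zip(do,du): print(np.round([-a*xh[0],-a*xh[1],b],2))
```

```text
[-0.81 -0.1   0.07]
[-0.81 -0.1   0.  ]
[-0.81 -0.1  -0.06]
[-0.8  -0.09 -0.12]
[-0.79 -0.09 -0.18]
[-0.78 -0.09 -0.24]
[-0.75 -0.09 -0.3 ]
[-0.73 -0.09 -0.36]
[-0.7  -0.08 -0.42]
[-0.67 -0.08 -0.47]
[-0.63 -0.07 -0.52]
[-0.59 -0.07 -0.57]
[-0.54 -0.06 -0.61]
[-0.49 -0.06 -0.65]
[-0.44 -0.05 -0.69]
[-0.39 -0.05 -0.72]
[-0.33 -0.04 -0.75]
[-0.27 -0.03 -0.77]
[-0.21 -0.03 -0.79]
[-0.15 -0.02 -0.8 ]
```

```bash
python3 -m pendant '[{"translation":[-0.81,-0.1,0.07],"angular":[0,0,0],"hand":-1},{"translation":[-0.81,-0.1,0],"angular":[0,0,0],"hand":-1},{"translation":[-0.81,-0.1,-0.06],"angular":[0,0,0],"hand":-1},{"translation":[-0.8,-0.09,-0.12],"angular":[0,0,0],"hand":-1},{"translation":[-0.79,-0.09,-0.18],"angular":[0,0,0],"hand":-1},{"translation":[-0.78,-0.09,-0.24],"angular":[0,0,0],"hand":-1},{"translation":[-0.75,-0.09,-0.3],"angular":[0,0,0],"hand":-1}]' ; python3 -m pendant '[{"translation":[0,0,0],"angular":[0,0,0],"hand":-1}]'
```

```text
time: 9.15
ee_pos: [0.587, -0.1461, 0.2598]
eef_rot: [0.469, 0.529, -0.469, 0.529]
ft_force: [1.6, -1.3, 1.4]
width: 0.0095
time: 9.25
ee_pos: [0.5862, -0.1462, 0.2595]
eef_rot: [0.469, 0.529, -0.47, 0.528]
ft_force: [-1.2, -0.5, 0.6]
width: 0.0092
```

```bash
python3 -m pendant '[{"translation":[-0.73,-0.09,-0.36],"angular":[0,0,0],"hand":-1},{"translation":[-0.7,-0.08,-0.42],"angular":[0,0,0],"hand":-1},{"translation":[-0.67,-0.08,-0.47],"angular":[0,0,0],"hand":-1},{"translation":[-0.63,-0.07,-0.52],"angular":[0,0,0],"hand":-1},{"translation":[-0.59,-0.07,-0.57],"angular":[0,0,0],"hand":-1},{"translation":[-0.54,-0.06,-0.61],"angular":[0,0,0],"hand":-1},{"translation":[-0.49,-0.06,-0.65],"angular":[0,0,0],"hand":-1}]' ; python3 -m pendant '[{"translation":[-0.44,-0.05,-0.69],"angular":[0,0,0],"hand":-1},{"translation":[-0.39,-0.05,-0.72],"angular":[0,0,0],"hand":-1},{"translation":[-0.33,-0.04,-0.75],"angular":[0,0,0],"hand":-1},{"translation":[-0.27,-0.03,-0.77],"angular":[0,0,0],"hand":-1}]'
python3 - <<'E'
from h import *
save('side','s5.png',(130,290,230,430),3.8)
E
```

```text
time: 9.95
ee_pos: [0.5441, -0.1512, 0.2235]
eef_rot: [0.47, 0.528, -0.469, 0.529]
ft_force: [7.8, -2.1, -2.6]
width: 0.0093
time: 10.35
ee_pos: [0.5311, -0.1529, 0.1947]
eef_rot: [0.47, 0.528, -0.469, 0.53]
ft_force: [11.8, -1.3, -2.0]
width: 0.0095
```

View pics/s5.png

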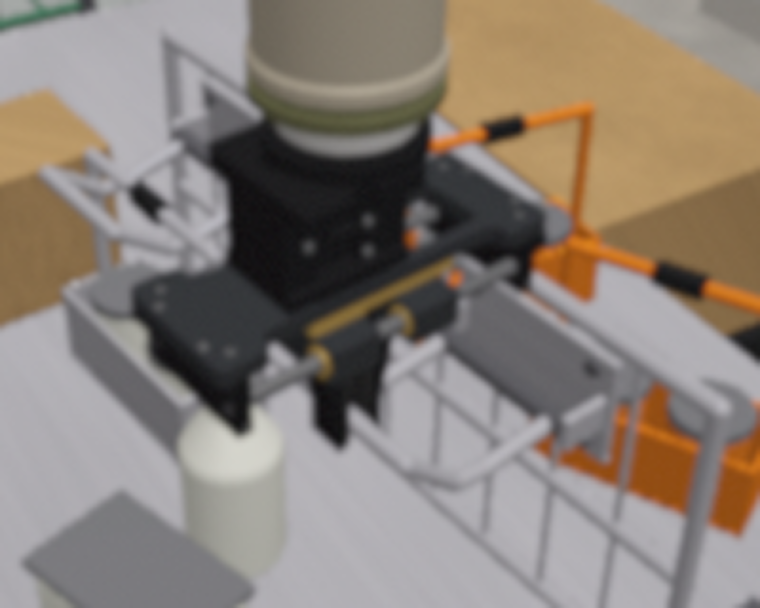

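```bash
python3 -m pendant '[{"translation":[0,0,-0.6],"angular":[0,0,0],"hand":-1},{"translation":[0.1,0.01,-0.4],"angular":[0,0,0],"hand":-1}]';  python3 -m pendant '[{"translation":[0,0,-0.3],"angular":[0,0,0],"hand":-1}]'; python3 -m pendant '[{"translation":[0,0,-0.3],"angular":[0,0,0],"hand":-1}]'; python3 -m pendant '[{"translation":[0,0,-0.2],"angular":[0,0,0],"hand":-1}]'
```

```text
time: 10.6
ee_pos: [0.5291, -0.153, 0.1837]
eef_rot: [0.469, 0.53, -0.47, 0.528]
ft_force: [-9.3, -1.0, 3.6]
width: 0.0092
time: 10.7
ee_pos: [0.5291, -0.1533, 0.182]
eef_rot: [0.469, 0.53, -0.47, 0.528]
ft_force: [-12.7, 0.6, 23.9]
width: 0.0091
time: 10.8
ee_pos: [0.5292, -0.1538, 0.1798]
eef_rot: [0.469, 0.529, -0.47, 0.528]
ft_force: [-13.9, -1.3, 24.8]
width: 0.0094
time: 10.9
ee_pos: [0.5292, -0.1541, 0.1779]
eef_rot: [0.469, 0.529, -0.47, 0.528]
ft_force: [-13.9, -0.9, 24.1]
width: 0.0095
```

```bash
python3 -m pendant '[{"translation":[0,0,0.2],"angular":[0,0,0],"hand":-0.4},{"translation":[0,0,0],"angular":[0,0,0],"hand":-0.1},{"translation":[0,0,0],"angular":[0,0,0],"hand":0},{"translation":[0,0,0],"angular":[0,0,0],"hand":0},{"translation":[0,0,0],"angular":[0,0,0],"hand":0},{"translation":[0,0,2],"angular":[0,0,0],"hand":0},{"translation":[0,0,4],"angular":[0,0,0],"hand":0},{"translation":[0,0,4],"angular":[0,0,0],"hand":0},{"translation":[0,4,3],"angular":[0,0,0],"hand":-0.1},{"translation":[0,4.5,0],"angular":[0,0,0],"hand":-0.1},{"translation":[0,4.5,0],"angular":[0,0,0],"hand":-0.1},{"translation":[0,4.5,0],"angular":[0,0,0],"hand":-0.1},{"translation":[0,4,0],"angular":[0,0,0],"hand":-0.1},{"translation":[0.6,3,0],"angular":[0,0,0],"hand":-0.1},{"translation":[0.6,2.1,0],"angular":[0,0,0],"hand":-0.1},{"translation":[0,0,0],"angular":[0,0,0],"hand":-0.1}]'
python3 - <<'E'
from h import *
np.set_printoptions(precision=4,suppress=True)
s=r.read_state();c=cam('wrist',s);Rm=R.from_quat(s['eef_rot']).as_matrix();print(s['ee_pos'],Rm[:,1],np.degrees(np.arctan2(Rm[1,1],Rm[0,1])))
save('wrist','w6.png');save('side','s6.png',(130,330,230,450),3)
for nm,z in(('caddy_grip',.188),('bar_full',.206),('hinge_full',.19)):
    m=r.mark_of('wrist',nm);print(nm,[(np.round(d['point']),round(d['confidence'],2),atz(c,d['point'],z)) for d in m[:3]])
print(proj(c,[.543,.1115,.188]))
E
```

```text
time: 12.5
ee_pos: [0.543, 0.1165, 0.3079]
eef_rot: [0.468, 0.53, -0.469, 0.53]
ft_force: [0.4, -1.1, -0.4]
width: 0.0393
[0.543  0.1165 0.3079] [ 0.9924  0.1229 -0.001 ] 7.05872391891212
caddy_grip [(array([223., 583.]), 0.93, array([0.802 , 0.1148, 0.188 ])), (array([194., 319.]), 0.75, array([0.5417, 0.1118, 0.188 ])), (array([378., 513.]), 0.43, array([ 0.7846, -0.0744,  0.188 ]))]
bar_full [(array([195., 267.]), 0.89, array([0.4947, 0.1095, 0.206 ]))]
hinge_full [(array([192., 384.]), 0.73, array([0.6028, 0.1221, 0.19  ]))]
[194.4037 320.5007]
```

View pics/w6.png

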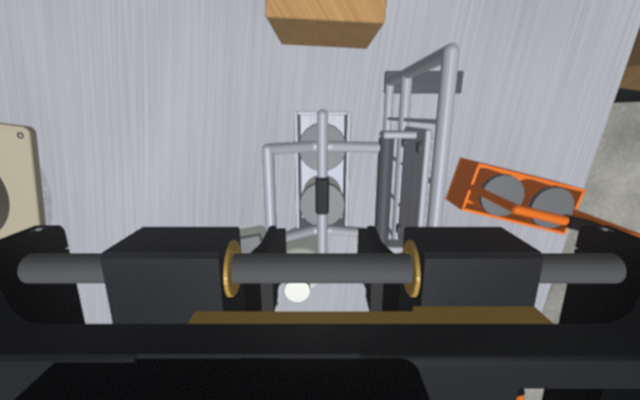

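View pics/s6.png

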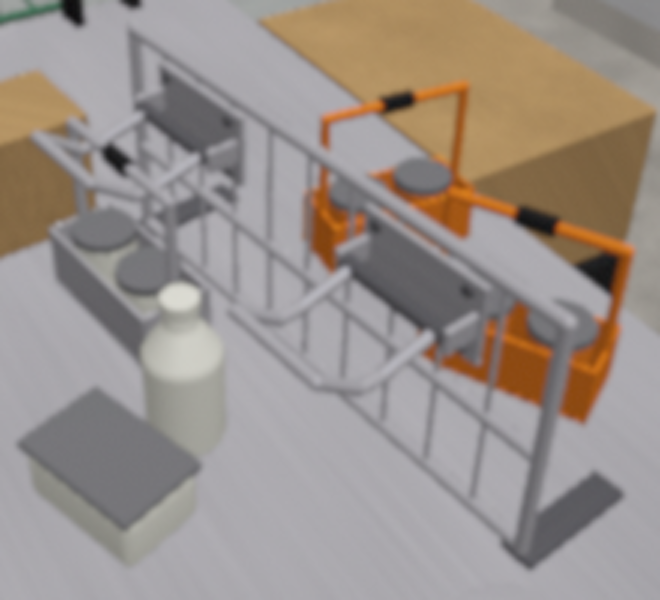

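```bash
python3 -m pendant '[{"translation":[0,-0.4,-1],"angular":[0,0,0],"hand":-0.1},{"translation":[0,0,-3],"angular":[0,0,0],"hand":-0.1},{"translation":[0,0,-3],"angular":[0,0,0],"hand":-0.1},{"translation":[0,0,-3],"angular":[0,0,0],"hand":-0.1},{"translation":[0,0,-2],"angular":[0,0,0],"hand":-0.1},{"translation":[0,0,-1],"angular":[0,0,0],"hand":-0.1},{"translation":[0,0,0],"angular":[0,0,0],"hand":-0.1}]'
python3 - <<'E'
from h import *
np.set_printoptions(precision=4,suppress=True)
s=r.read_state();print(s['ee_pos'],s['ft_force'])
save('wrist','w7.png');save('side','s7.png',(130,260,210,360),5)
E
```

```text
time: 13.45
ee_pos: [0.5422, 0.1084, 0.1775]
eef_rot: [0.469, 0.529, -0.47, 0.528]
ft_force: [-1.0, 0.7, 0.5]
width: 0.0394
[0.5422 0.1084 0.1775] [-1.0033  0.7364  0.524 ]
```

View pics/w7.png

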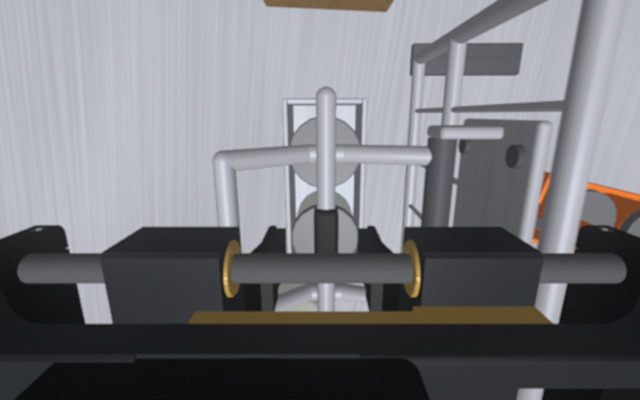

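View pics/s7.png

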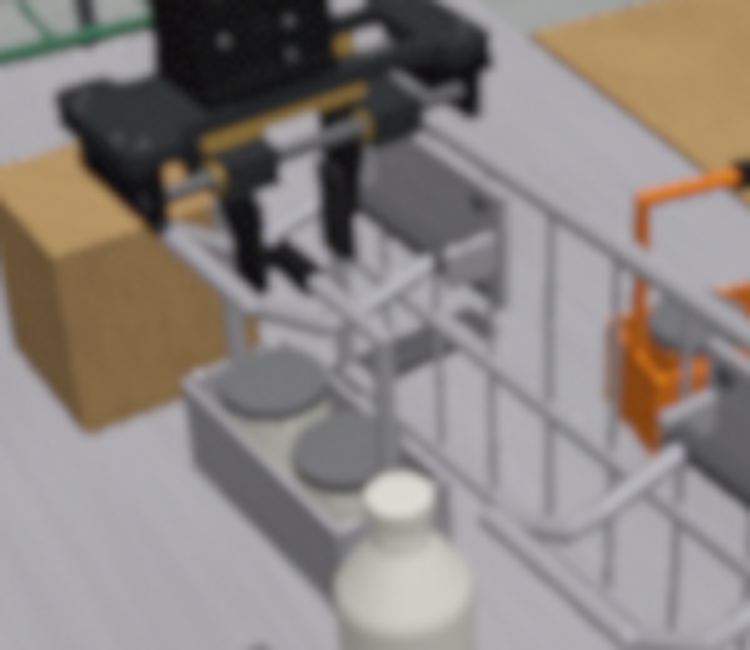

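```bash
python3 -m pendant '[{"translation":[0,0.3,-0.6],"angular":[0,0,0],"hand":-0.1},{"translation":[0,0,-0.5],"angular":[0,0,0],"hand":-0.1},{"translation":[0,0,0],"angular":[0,0,0],"hand":-0.1}]'
python3 - <<'E'
from h import *
s=r.read_state();c=cam('wrist',s);print(s['ee_pos'],s['ft_force'])
for y in(.094,.112,.130):print(proj(c,[.542-.115*(y-.112),y,.196]))
im=r.camera('wrist');cv2.imwrite('pics/w8.png',cv2.resize(im[170:330,220:420,::-1],None,fx=3.8,fy=3.8,interpolation=cv2.INTER_CUBIC))
save('side','s8.png',(130,230,220,340),6)
E
```

```text
time: 13.85
ee_pos: [0.5426, 0.1124, 0.1672]
eef_rot: [0.469, 0.529, -0.469, 0.529]
ft_force: [0.5, -0.4, -0.6]
width: 0.0395
[0.54259801 0.1124177  0.16715668] [ 0.45863781 -0.44194253 -0.56956028]
[290.2096905  319.11759981]
[258.01338274 319.2196725 ]
[223.8999192  319.32782318]
```

View pics/w8.png

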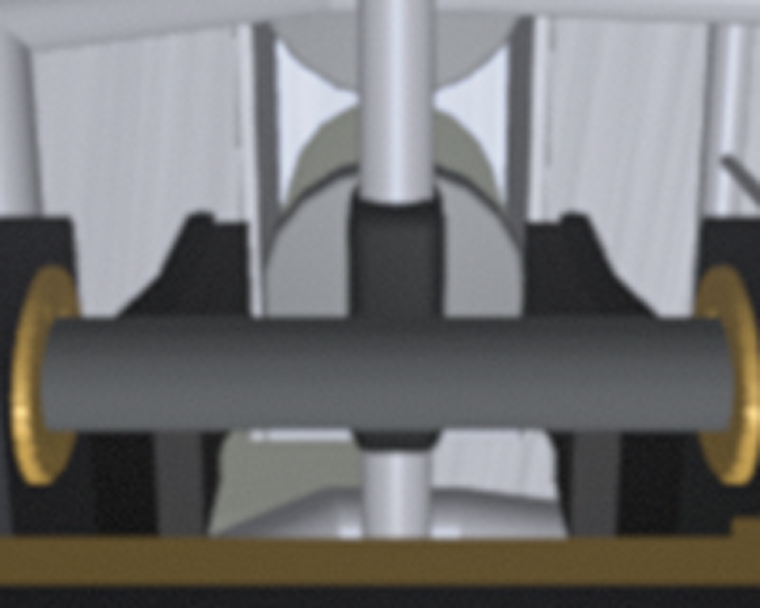

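View pics/s8.png

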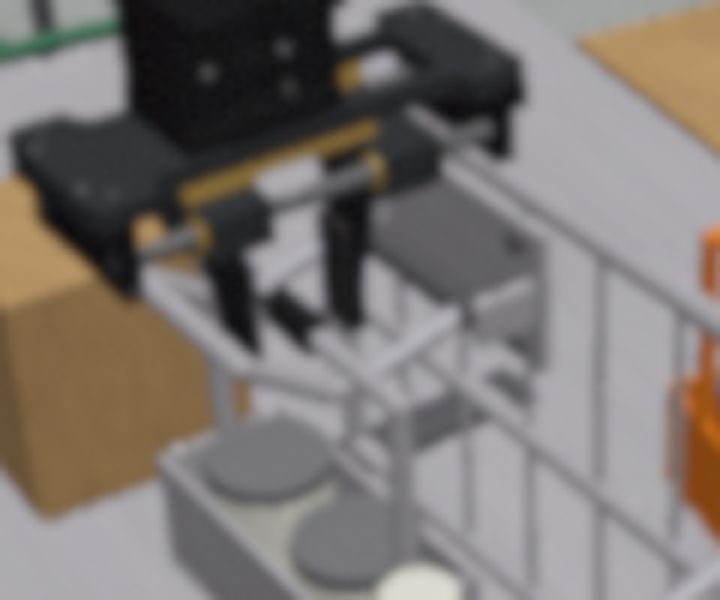

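```bash
python3 -m pendant '[{"translation":[0,0,-0.3],"angular":[0,0,0],"hand":-0.1},{"translation":[0,0,0],"angular":[0,0,0],"hand":-0.4},{"translation":[0,0,0],"angular":[0,0,0],"hand":-1},{"translation":[0,0,0],"angular":[0,0,0],"hand":-1},{"translation":[0,0,0],"angular":[0,0,0],"hand":-1},{"translation":[0,0,0],"angular":[0,0,0],"hand":-1},{"translation":[0,0,0],"angular":[0,0,0],"hand":-1},{"translation":[0,0,0],"angular":[0,0,0],"hand":-1}]' 50
```

```text
time: 14.75
ee_pos: [0.543, 0.1123, 0.1648]
eef_rot: [0.47, 0.529, -0.469, 0.529]
ft_force: [0.3, -0.1, 0.2]
width: 0.0127
```

```bash
python3 -m pendant '[{"translation":[0,0,0.3],"angular":[0,0,0],"hand":-1},{"translation":[0,0,0.6],"angular":[0,0,0],"hand":-1},{"translation":[0,0,0.8],"angular":[0,0,0],"hand":-1},{"translation":[0,0,1],"angular":[0,0,0],"hand":-1},{"translation":[0,0,1],"angular":[0,0,0],"hand":-1},{"translation":[0,0,0.8],"angular":[0,0,0],"hand":-1},{"translation":[0,0,0.4],"angular":[0,0,0],"hand":-1},{"translation":[0,0,0],"angular":[0,0,0],"hand":-1}]' 50
python3 - <<'E'
from h import *
save('side','s9.png',(120,290,200,370),4.5)
E
```

```text
time: 15.55
ee_pos: [0.5432, 0.1123, 0.2144]
eef_rot: [0.47, 0.529, -0.469, 0.529]
ft_force: [0.2, 0.5, -4.1]
width: 0.0125
```

View pics/s9.png

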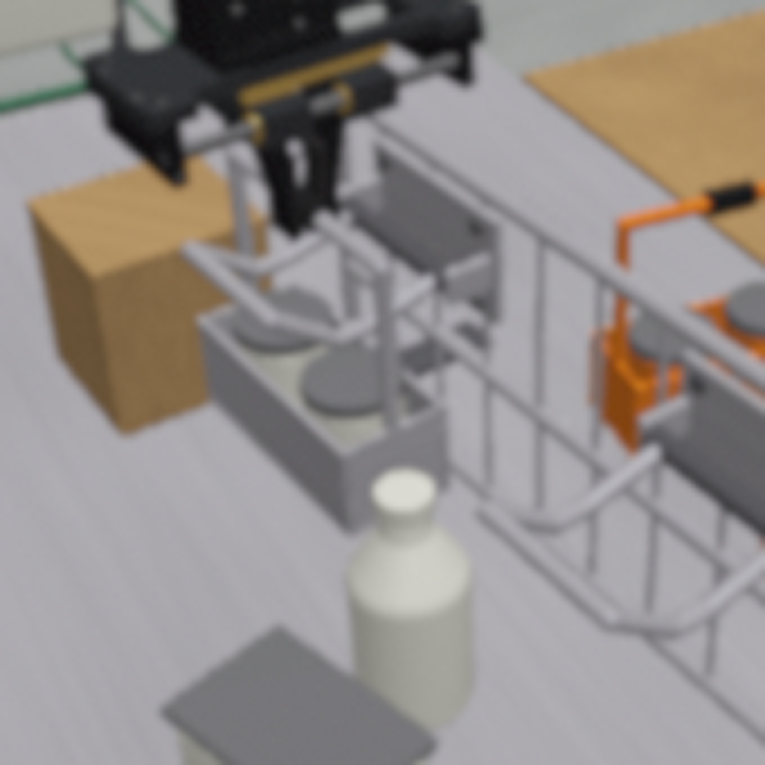

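```bash
python3 -m pendant '[{"translation":[-0.4,0,0],"angular":[0,0,0],"hand":-1},{"translation":[-0.9,0,0],"angular":[0,0,0],"hand":-1},{"translation":[-1.3,0,0],"angular":[0,0,0],"hand":-1},{"translation":[-1.5,0,0],"angular":[0,0,0],"hand":-1},{"translation":[-1.5,0,0],"angular":[0,0,0],"hand":-1},{"translation":[-1.5,0,0],"angular":[0,0,0],"hand":-1},{"translation":[-1.5,0,0],"angular":[0,0,0],"hand":-1},{"translation":[-1.4,0,0],"angular":[0,0,0],"hand":-1},{"translation":[-1,0,0],"angular":[0,0,0],"hand":-1},{"translation":[-0.6,0,0],"angular":[0,0,0],"hand":-1},{"translation":[-0.3,0,0],"angular":[0,0,0],"hand":-1},{"translation":[0,0,0],"angular":[0,0,0],"hand":-1}]' 50
python3 - <<'E'
from h import *
save('side','s10.png',(100,300,180,400),3.5)
save('wrist','w10.png')
E
```

```text
time: 16.8
ee_pos: [0.4238, 0.1123, 0.2137]
eef_rot: [0.47, 0.529, -0.469, 0.529]
ft_force: [0.7, 0.0, -4.1]
width: 0.0125
```

View pics/s10.png

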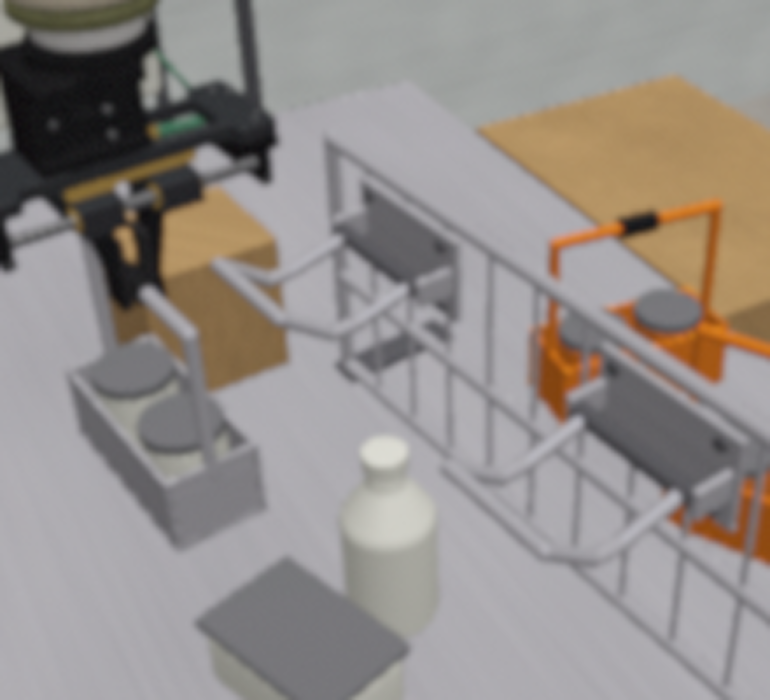

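View pics/w10.png

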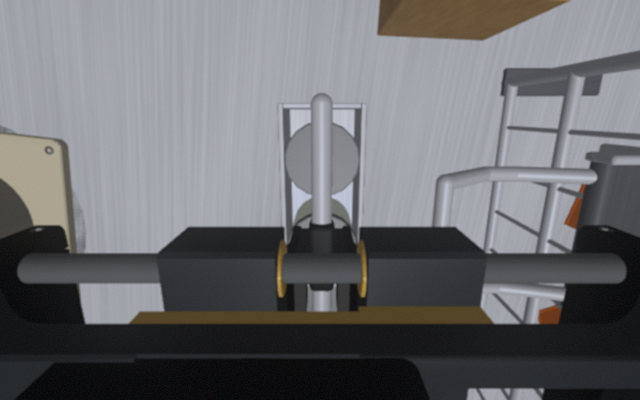

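```bash
python3 -m pendant '[{"translation":[0,0,0.5],"angular":[0,0,0],"hand":-1},{"translation":[0,0,1.2],"angular":[0,0,0],"hand":-1},{"translation":[0,0,1.7],"angular":[0,0,0],"hand":-1},{"translation":[0,0,1.9],"angular":[0,0,0],"hand":-1},{"translation":[0,0,1.8],"angular":[0,0,0],"hand":-1},{"translation":[0,0,1.2],"angular":[0,0,0],"hand":-1},{"translation":[0,0,0.7],"angular":[0,0,0],"hand":-1},{"translation":[0,0,0],"angular":[0,0,0],"hand":-1}]' 50
python3 - <<'E'
from h import *
np.set_printoptions(precision=4,suppress=True)
cs={n:cam(n) for n in('side','top')}
for n in cs: r.camera(n)
for nm,z in(('bar_free',.206),('hinge_free',.19),('seat_free',.188)):
    for n in cs:
        m=r.mark_of(n,nm);print(nm,n,[(np.round(d['point'],1),round(d['confidence'],2),atz(cs[n],d['point'],z)) for d in m[:3]])
save('top','t11.png',(160,250,340,440),7);save('side','s11.png',(190,280,300,400),7)
E
```

```text
time: 17.7
ee_pos: [0.4242, 0.1124, 0.3044]
eef_rot: [0.47, 0.529, -0.469, 0.529]
ft_force: [-0.0, -0.5, -4.8]
width: 0.0126
bar_free side [(array([244.9, 321.8]), 0.89, array([ 0.53  , -0.1582,  0.206 ]))]
bar_free top [(array([229.5, 395.1]), 0.65, array([ 0.5309, -0.1498,  0.206 ]))]
hinge_free side [(array([229.1, 361.2]), 0.88, array([ 0.6336, -0.1448,  0.19  ]))]
hinge_free top [(array([191.7, 392.7]), 0.76, array([ 0.63  , -0.1487,  0.19  ]))]
seat_free side [(array([239.8, 338.5]), 0.64, array([ 0.5765, -0.1463,  0.188 ])), (array([246.4, 320.7]), 0.55, array([ 0.536 , -0.1444,  0.188 ])), (array([251.1, 328.7]), 0.53, array([ 0.5425, -0.1635,  0.188 ]))]
seat_free top [(array([212.9, 393.4]), 0.65, array([ 0.5753, -0.1494,  0.188 ]))]
```

View pics/t11.png

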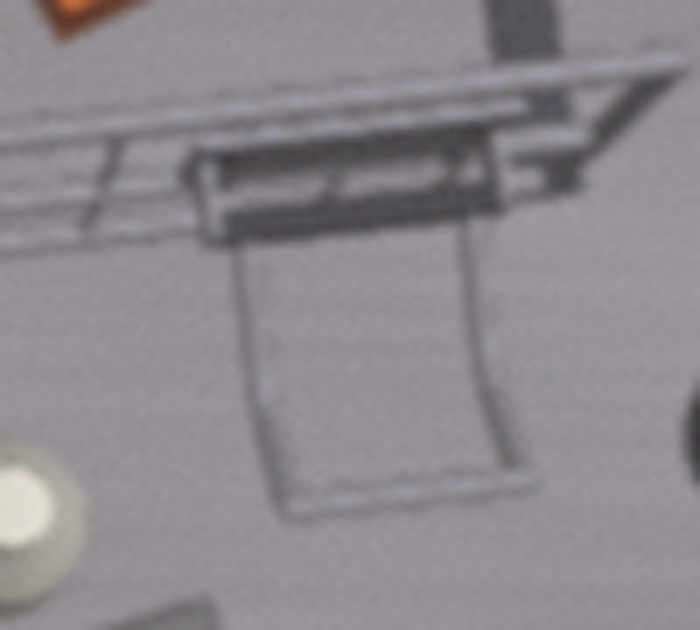

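View pics/s11.png

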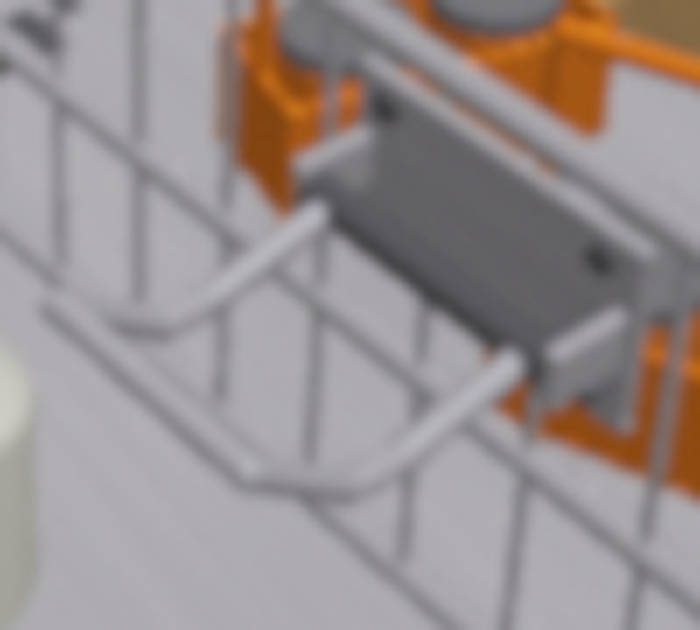

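Run:
```python
from h import *
np.set_printoptions(precision=4,suppress=True)
t,s=cam('top'),cam('side')
for a,b in (((232.1,380.7),(234,306.4)),((228.6,416.1),(258.9,335.7))):
    print(tri([(t,a),(s,b)])[0],atz(t,a,.206),atz(s,b,.206))
```

```text
[ 0.5231 -0.1134  0.2031] [ 0.5243 -0.1136  0.206 ] [ 0.5201 -0.116   0.206 ]
[ 0.5331 -0.2025  0.2055] [ 0.5333 -0.2025  0.206 ] [ 0.5326 -0.2028  0.206 ]
```

```bash
python3 -m pendant '[{"translation":[0,-0.5,0],"angular":[0,0,0],"hand":-1},{"translation":[0.1,-1,0],"angular":[0,0,0],"hand":-1},{"translation":[0.2,-1.6,0],"angular":[0,0,0],"hand":-1},{"translation":[0.3,-2.1,0],"angular":[0,0,0],"hand":-1},{"translation":[0.3,-2.4,0],"angular":[0,0,0],"hand":-1},{"translation":[0.3,-2.5,0],"angular":[0,0,0],"hand":-1},{"translation":[0.3,-2.5,0],"angular":[0,0,0],"hand":-1},{"translation":[0.3,-2.5,0],"angular":[0,0,0],"hand":-1},{"translation":[0.3,-2.5,0],"angular":[0,0,0],"hand":-1},{"translation":[0.3,-2.4,0],"angular":[0,0,0],"hand":-1},{"translation":[0.3,-2.2,0],"angular":[0,0,0],"hand":-1},{"translation":[0.2,-1.8,0],"angular":[0,0,0],"hand":-1},{"translation":[0.1,-1.5,0],"angular":[0,0,0],"hand":-1},{"translation":[0.1,-1.1,0],"angular":[0,0,0],"hand":-1},{"translation":[0,-0.8,0],"angular":[0,0,0],"hand":-1},{"translation":[0,-0.4,0],"angular":[0,0,0],"hand":-1},{"translation":[0,0,0],"angular":[0,0,0],"hand":-1},{"translation":[0,0,0],"angular":[0,0,0],"hand":-1}]' 50
python3 - <<'E'
from h import *
np.set_printoptions(precision=4,suppress=True)
s=r.read_state();Rm=R.from_quat(s['eef_rot']).as_matrix();print(s['ee_pos'],Rm[:,0],np.degrees(np.arctan2(Rm[1,1],Rm[0,1])))
save('side','s12.png',(100,330,200,460),2.9);save('wrist','w12.png')
E
```

```text
time: 20.0
ee_pos: [0.4549, -0.1653, 0.3036]
eef_rot: [0.469, 0.529, -0.469, 0.529]
ft_force: [1.0, 0.8, -3.7]
width: 0.0131
[ 0.4549 -0.1653  0.3036] [ 0.      0.0003 -1.    ] 6.84202598855683
```

View pics/s12.png

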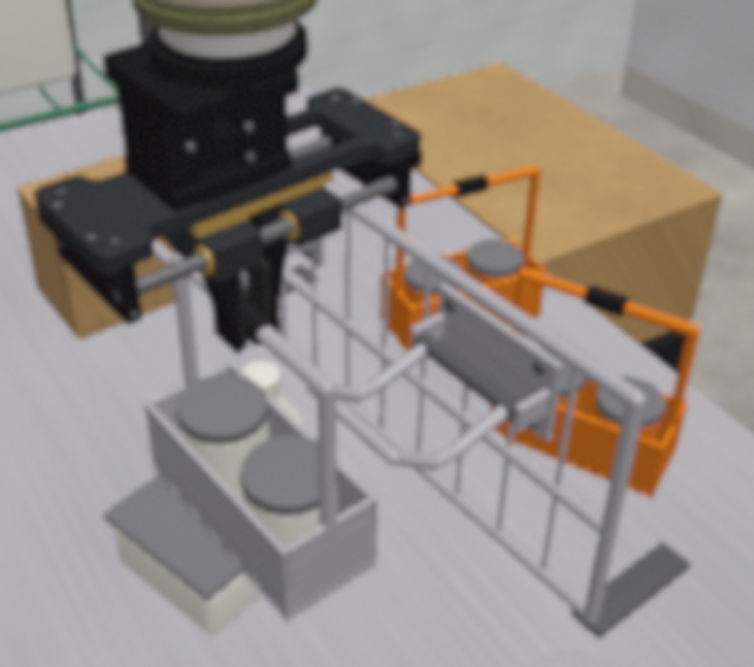

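View pics/w12.png

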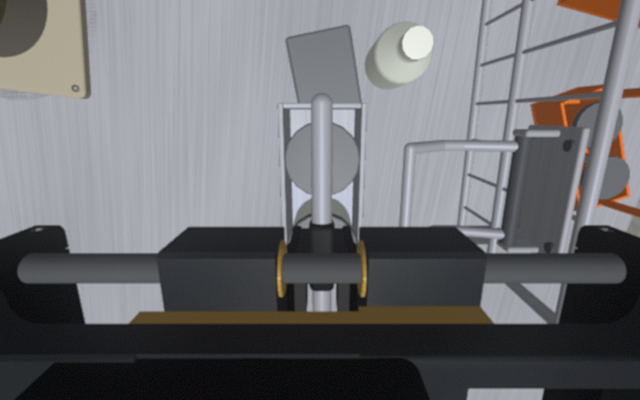

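```bash
python3 -m pendant '[{"translation":[0,0,-0.6],"angular":[0,0,0],"hand":-1},{"translation":[0,0,-1.3],"angular":[0,0,0],"hand":-1},{"translation":[0,0,-1.8],"angular":[0,0,0],"hand":-1},{"translation":[0,0,-1.9],"angular":[0,0,0],"hand":-1},{"translation":[0,0,-1.6],"angular":[0,0,0],"hand":-1},{"translation":[0,0,-1.0],"angular":[0,0,0],"hand":-1},{"translation":[0,0,-0.5],"angular":[0,0,0],"hand":-1},{"translation":[0,0,0],"angular":[0,0,0],"hand":-1},{"translation":[0.4,0.05,0],"angular":[0,0,0],"hand":-1},{"translation":[0.9,0.1,0],"angular":[0,0,0],"hand":-1},{"translation":[1.4,0.15,0],"angular":[0,0,0],"hand":-1},{"translation":[1.6,0.2,0],"angular":[0,0,0],"hand":-1}]' 50;python3 -m pendant '[{"translation":[1.6,0.2,0],"angular":[0,0,0],"hand":-1},{"translation":[1.6,0.2,0],"angular":[0,0,0],"hand":-1},{"translation":[1.6,0.2,0],"angular":[0,0,0],"hand":-1},{"translation":[1.4,0.15,0],"angular":[0,0,0],"hand":-1},{"translation":[0.9,0.1,0],"angular":[0,0,0],"hand":-1},{"translation":[0.5,0.05,0],"angular":[0,0,0],"hand":-1},{"translation":[0.2,0,0],"angular":[0,0,0],"hand":-1},{"translation":[0,0,0],"angular":[0,0,0],"hand":-1}]'
python3 - <<'E'
from h import *
np.set_printoptions(precision=4,suppress=True)
s=r.read_state();print(s['ee_pos'])
save('side','s13.png',(100,330,200,460),2.9);save('wrist','w13.png');save('top','t13.png',(150,270,300,480),4)
E
```

```text
time: 21.3
ee_pos: [0.4991, -0.1606, 0.2175]
eef_rot: [0.47, 0.529, -0.469, 0.529]
ft_force: [0.8, 0.5, -3.4]
width: 0.0126
time: 22.1
ee_pos: [0.5758, -0.1519, 0.2168]
eef_rot: [0.469, 0.529, -0.469, 0.529]
ft_force: [-1.5, -0.2, -3.8]
width: 0.0127
[ 0.5758 -0.1519  0.2168]
```

View pics/s13.png

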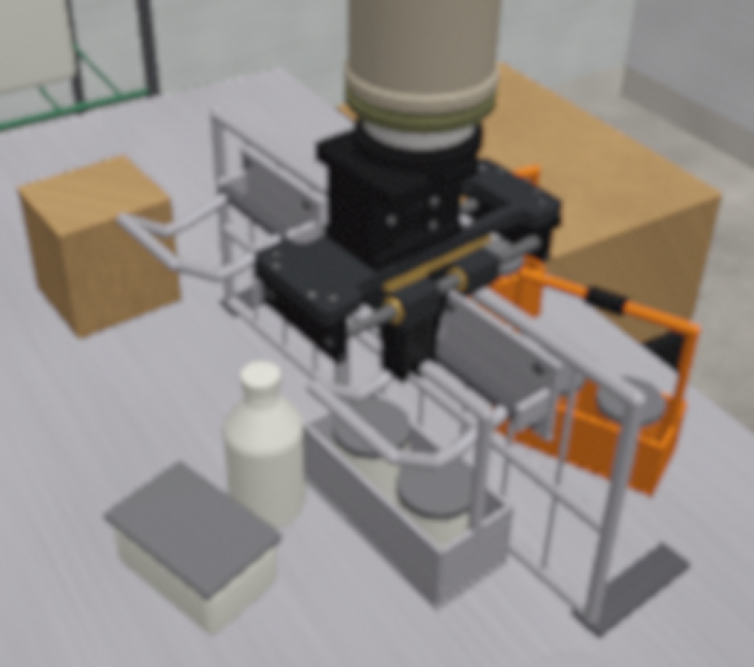

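View pics/w13.png

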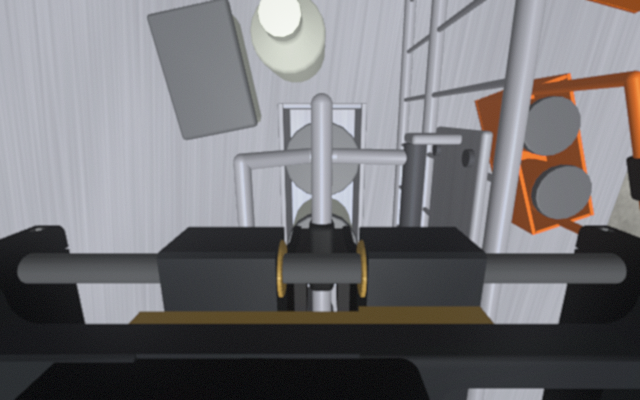

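```bash
python3 -m pendant '[{"translation":[0,0,-0.5],"angular":[0,0,0],"hand":-1},{"translation":[0,0,-1],"angular":[0,0,0],"hand":-1},{"translation":[0,0,-1],"angular":[0,0,0],"hand":-1},{"translation":[0,0,-0.9],"angular":[0,0,0],"hand":-1},{"translation":[0,0,-0.6],"angular":[0,0,0],"hand":-1},{"translation":[0,0,-0.4],"angular":[0,0,0],"hand":-1},{"translation":[0,0,-0.2],"angular":[0,0,0],"hand":-1},{"translation":[0,0,0],"angular":[0,0,0],"hand":-1}]' 50;python3 -m pendant '[{"translation":[0,0,-0.2],"angular":[0,0,0],"hand":-1},{"translation":[0,0,0],"angular":[0,0,0],"hand":-1}]';python3 -m pendant '[{"translation":[0,0,-0.2],"angular":[0,0,0],"hand":-1},{"translation":[0,0,0],"angular":[0,0,0],"hand":-1}]';python3 - <<'E'
from h import *
save('side','s14.png',(150,300,250,430),4.2)
save('wrist','w14.png')
E
```

```text
time: 23.05
ee_pos: [0.5759, -0.1518, 0.1706]
eef_rot: [0.469, 0.529, -0.469, 0.529]
ft_force: [0.5, -0.3, -2.5]
width: 0.0127
time: 23.25
ee_pos: [0.5759, -0.1517, 0.1687]
eef_rot: [0.469, 0.529, -0.469, 0.529]
ft_force: [-0.1, 0.6, -4.5]
width: 0.0127
time: 23.45
ee_pos: [0.5758, -0.1517, 0.1665]
eef_rot: [0.469, 0.529, -0.469, 0.529]
ft_force: [-0.4, 0.1, -5.4]
width: 0.0125
```

View pics/s14.png

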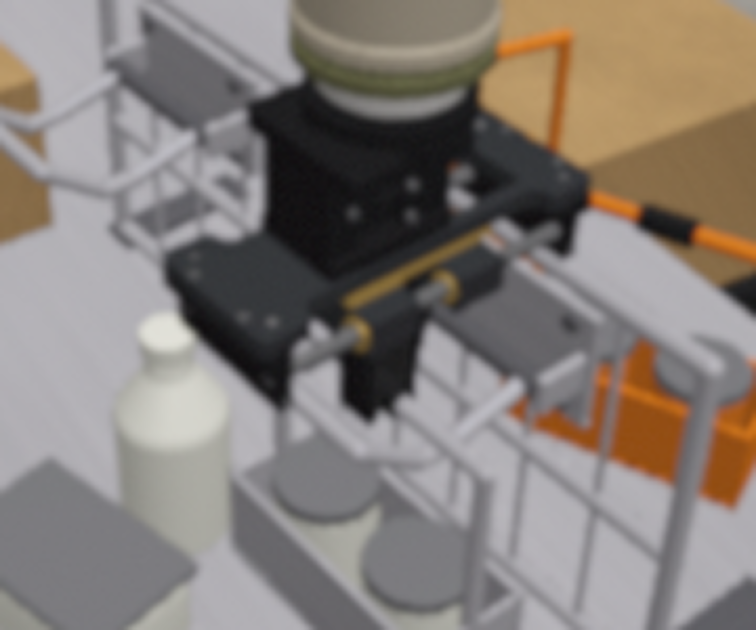

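View pics/w14.png

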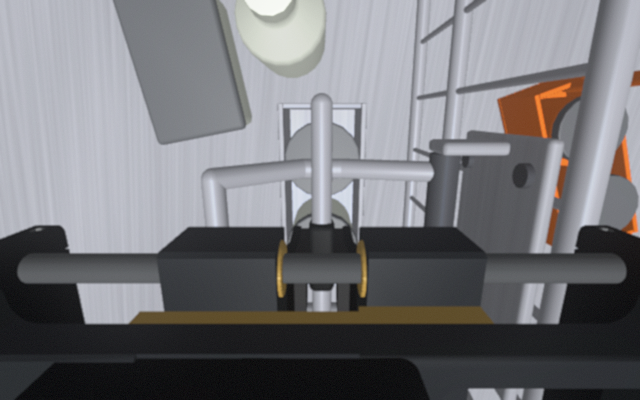

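```bash
for i in 1 2; do python3 -m pendant '[{"translation":[0,0,-0.1],"angular":[0,0,0],"hand":-1},{"translation":[0,0,0],"angular":[0,0,0],"hand":-1}]' | egrep 'ee_pos|ft'; done
```

```text
ee_pos: [0.5758, -0.1517, 0.1656]
ft_force: [-0.1, -0.2, -3.9]
ee_pos: [0.576, -0.1518, 0.1649]
ft_force: [-0.4, 0.7, -1.3]
```

```bash
for i in 1 2; do python3 -m pendant '[{"translation":[0,0,-0.1],"angular":[0,0,0],"hand":-1},{"translation":[0,0,0],"angular":[0,0,0],"hand":-1}]' | egrep 'ee_pos|ft'; done
```

```text
ee_pos: [0.5761, -0.1519, 0.1646]
ft_force: [-5.3, 1.5, 5.1]
ee_pos: [0.5762, -0.1519, 0.1643]
ft_force: [-6.8, 2.9, 14.1]
```

```bash
python3 -m pendant '[{"translation":[-0.05,0,0.1],"angular":[0,0,0],"hand":-1},{"translation":[0,0,0.05],"angular":[0,0,0],"hand":-0.7},{"translation":[0,0,0],"angular":[0,0,0],"hand":-0.5},{"translation":[0,0,0],"angular":[0,0,0],"hand":-0.3},{"translation":[0,0,0],"angular":[0,0,0],"hand":-0.1},{"translation":[0,0,0],"angular":[0,0,0],"hand":-0.1},{"translation":[0,0,0],"angular":[0,0,0],"hand":-0.1}]'
python3 - <<'E'
from h import *
save('side','s15.png',(150,300,250,430),4.2)
save('wrist','w15.png')
E
```

```text
time: 25.05
ee_pos: [0.5754, -0.1517, 0.1641]
eef_rot: [0.469, 0.529, -0.469, 0.529]
ft_force: [0.1, 0.0, -0.2]
width: 0.0378
```

View pics/s15.png

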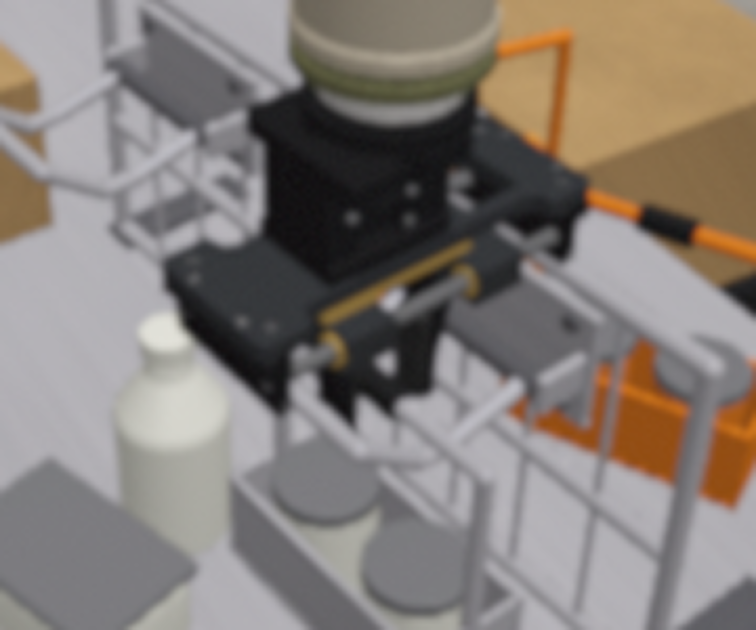

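View pics/w15.png

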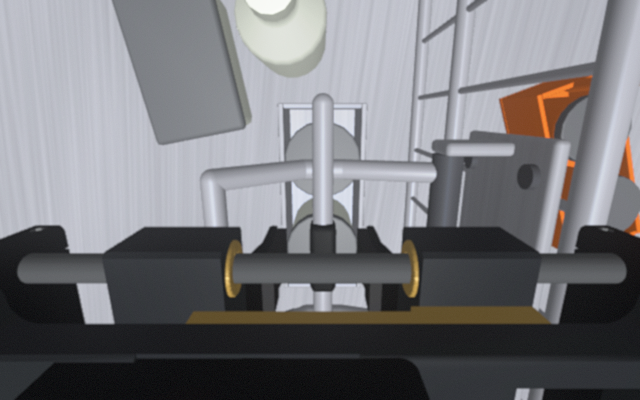

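```bash
python3 -m pendant '[{"translation":[0,0,0.5],"angular":[0,0,0],"hand":-0.1},{"translation":[0,0,1.5],"angular":[0,0,0],"hand":-0.1},{"translation":[0,0,3],"angular":[0,0,0],"hand":-0.1},{"translation":[0,0,3.5],"angular":[0,0,0],"hand":-0.1},{"translation":[0,0,3.5],"angular":[0,0,0],"hand":-0.1},{"translation":[0,2,2],"angular":[0,0,0],"hand":0.1},{"translation":[-0.6,3.8,0],"angular":[0,0,0],"hand":0.1},{"translation":[-1.2,4,0],"angular":[0,0,0],"hand":0.1},{"translation":[-1.2,4,0],"angular":[0,0,0],"hand":0.1},{"translation":[-1.2,4,0],"angular":[0,0,0],"hand":0.1},{"translation":[-1.2,3.5,0],"angular":[0,0,0],"hand":0.1},{"translation":[-1.2,2.6,0],"angular":[0,0,0],"hand":0.1},{"translation":[-0.9,1.5,0],"angular":[0,0,0],"hand":0.1},{"translation":[-0.5,0.7,0],"angular":[0,0,0],"hand":0.1},{"translation":[0,0,0],"angular":[0,0,0],"hand":0.1}]'
python3 - <<'E'
from h import *
np.set_printoptions(precision=4,suppress=True)
s=r.read_state();c=cam('wrist',s);print(s['ee_pos'])
save('wrist','w16.png');save('side','s16.png',(130,330,230,450),3);save('top','t16.png',(150,270,220,480),3)
m=r.mark_of('wrist','bar_full');print([(np.round(d['point']),round(d['confidence'],2),atz(c,d['point'],.206)) for d in m[:3]])
E
```

```text
time: 26.65
ee_pos: [0.4952, 0.1097, 0.305]
eef_rot: [0.47, 0.529, -0.469, 0.529]
ft_force: [1.4, 0.5, -0.2]
width: 0.0479
[0.4952 0.1097 0.305 ]
[(array([197., 322.]), 0.62, array([0.4962, 0.1077, 0.206 ]))]
```

View pics/s16.png

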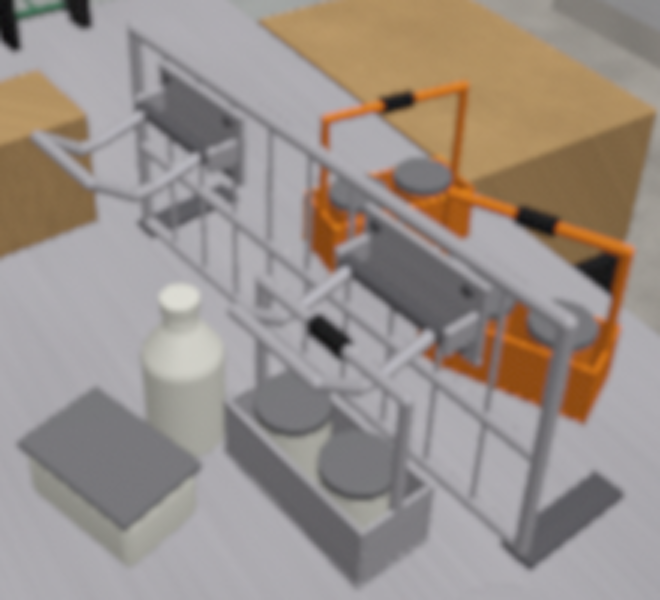

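View pics/w16.png

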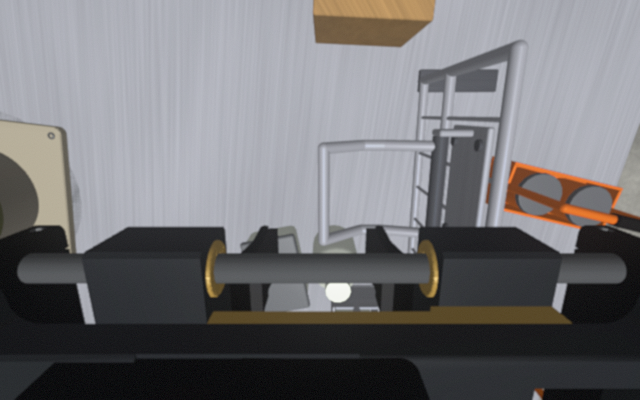

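View pics/t16.png

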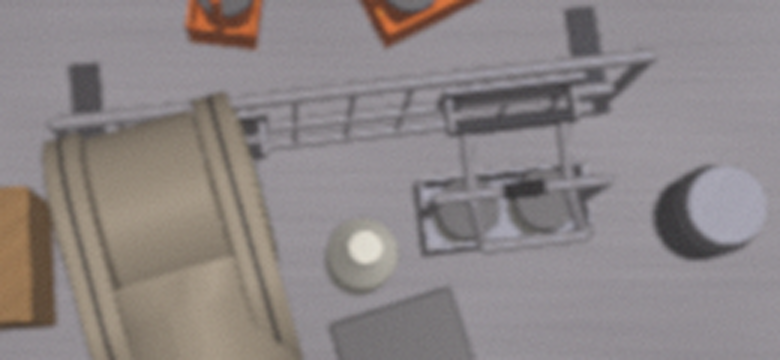

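```bash
python3 -m pendant '[{"translation":[0,0,-1],"angular":[0,0,0],"hand":0.1},{"translation":[0,0,-3],"angular":[0,0,0],"hand":0.1},{"translation":[0,0,-3.2],"angular":[0,0,0],"hand":0.1},{"translation":[0,0,-2.5],"angular":[0,0,0],"hand":0.1},{"translation":[0,0,-1.8],"angular":[0,0,0],"hand":0.1},{"translation":[0,0,-0.9],"angular":[0,0,0],"hand":0.1},{"translation":[0,0,0],"angular":[0,0,0],"hand":-0.4},{"translation":[0,0,0],"angular":[0,0,0],"hand":-1},{"translation":[0,0,0],"angular":[0,0,0],"hand":-1},{"translation":[0,0,0],"angular":[0,0,0],"hand":-1},{"translation":[0,0,0],"angular":[0,0,0],"hand":-1},{"translation":[0,0,0],"angular":[0,0,0],"hand":-1},{"translation":[0,0,0],"angular":[0,0,0],"hand":-1},{"translation":[0,0,0],"angular":[0,0,0],"hand":-1}]' 15
```

```text
time: 28.25
ee_pos: [0.497, 0.1095, 0.1809]
eef_rot: [0.471, 0.528, -0.468, 0.53]
ft_force: [7.2, 2.4, -1.8]
width: 0.0094
```

```bash
python3 -m pendant '[{"translation":[0.15,0.02,0.8],"angular":[0,0,0],"hand":-1},{"translation":[0.21,0.03,0.79],"angular":[0,0,0],"hand":-1},{"translation":[0.27,0.03,0.77],"angular":[0,0,0],"hand":-1},{"translation":[0.33,0.04,0.75],"angular":[0,0,0],"hand":-1},{"translation":[0.39,0.05,0.72],"angular":[0,0,0],"hand":-1},{"translation":[0.44,0.05,0.69],"angular":[0,0,0],"hand":-1},{"translation":[0.49,0.06,0.65],"angular":[0,0,0],"hand":-1}]'; python3 -m pendant '[{"translation":[0.54,0.06,0.61],"angular":[0,0,0],"hand":-1},{"translation":[0.59,0.07,0.57],"angular":[0,0,0],"hand":-1},{"translation":[0.63,0.07,0.52],"angular":[0,0,0],"hand":-1},{"translation":[0.67,0.08,0.47],"angular":[0,0,0],"hand":-1},{"translation":[0.7,0.08,0.42],"angular":[0,0,0],"hand":-1}]'
```

```text
time: 28.95
ee_pos: [0.5204, 0.1123, 0.2317]
eef_rot: [0.471, 0.527, -0.468, 0.53]
ft_force: [15.6, 3.1, -18.4]
width: 0.0093
time: 29.45
ee_pos: [0.5493, 0.1159, 0.2574]
eef_rot: [0.469, 0.529, -0.47, 0.529]
ft_force: [0.5, 0.5, -6.5]
width: 0.009
```

```bash
python3 -m pendant '[{"translation":[0.73,0.09,0.36],"angular":[0,0,0],"hand":-1},{"translation":[0.75,0.09,0.3],"angular":[0,0,0],"hand":-1},{"translation":[0.78,0.09,0.24],"angular":[0,0,0],"hand":-1},{"translation":[0.79,0.09,0.18],"angular":[0,0,0],"hand":-1}]'; python3 -m pendant '[{"translation":[0.8,0.09,0.12],"angular":[0,0,0],"hand":-1},{"translation":[0.81,0.1,0.06],"angular":[0,0,0],"hand":-1},{"translation":[0.7,0.08,0],"angular":[0,0,0],"hand":-1}]'; python3 -m pendant '[{"translation":[0.4,0.05,-0.02],"angular":[0,0,0],"hand":-1}]';python3 -m pendant '[{"translation":[0.2,0.02,-0.02],"angular":[0,0,0],"hand":-1}]'
```

```text
time: 29.85
ee_pos: [0.5808, 0.1196, 0.2694]
eef_rot: [0.47, 0.529, -0.469, 0.529]
ft_force: [-4.3, 0.5, 5.7]
width: 0.0094
time: 30.15
ee_pos: [0.6039, 0.1223, 0.2704]
eef_rot: [0.469, 0.529, -0.469, 0.529]
ft_force: [-3.9, 2.2, 2.5]
width: 0.0092
time: 30.25
ee_pos: [0.6078, 0.1227, 0.2701]
eef_rot: [0.469, 0.529, -0.469, 0.529]
ft_force: [-3.3, 2.4, 1.6]
width: 0.0088
time: 30.35
ee_pos: [0.6095, 0.1229, 0.2699]
eef_rot: [0.469, 0.529, -0.469, 0.529]
ft_force: [-2.8, 3.2, 3.1]
width: 0.0093
```

```bash
for i in 1 2 3; do python3 -m pendant '[{"translation":[0.25,0.03,-0.04],"angular":[0,0,0],"hand":-1},{"translation":[0,0,0],"angular":[0,0,0],"hand":-1}]' | egrep 'ee_pos|ft'; done
```

```text
ee_pos: [0.6119, 0.1232, 0.2695]
ft_force: [-0.1, 3.7, 0.6]
ee_pos: [0.6142, 0.1234, 0.2691]
ft_force: [-0.9, 3.5, 1.1]
ee_pos: [0.6167, 0.1237, 0.2687]
ft_force: [-1.8, 3.5, 1.1]
```

```bash
for i in 1 2; do python3 -m pendant '[{"translation":[0.15,0.02,-0.02],"angular":[0,0,0],"hand":-1},{"translation":[0,0,0],"angular":[0,0,0],"hand":-1}]' | egrep 'ee_pos|ft'; done
python3 - <<'E'
from h import *
save('side','s17.png',(120,250,230,400),4.4)
E
```

```text
ee_pos: [0.6172, 0.1238, 0.2686]
ft_force: [-7.9, 2.3, 5.7]
ee_pos: [0.6173, 0.1238, 0.2685]
ft_force: [-17.1, 2.1, 10.3]
```

View pics/s17.png

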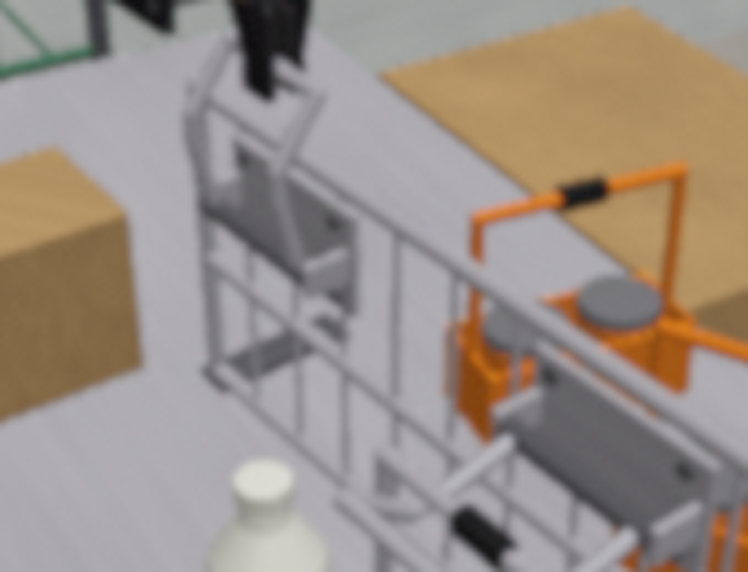

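```bash
python3 -m pendant '[{"translation":[-0.2,-0.02,0.02],"angular":[0,0,0],"hand":-1},{"translation":[0,0,0],"angular":[0,0,0],"hand":-0.6},{"translation":[0,0,0],"angular":[0,0,0],"hand":-0.3},{"translation":[0,0,0],"angular":[0,0,0],"hand":0},{"translation":[0,0,0],"angular":[0,0,0],"hand":0.1},{"translation":[0,0,0],"angular":[0,0,0],"hand":0.1},{"translation":[0,0,0],"angular":[0,0,0],"hand":0.1},{"translation":[0,0,1],"angular":[0,0,0],"hand":0.1},{"translation":[0,0,2.5],"angular":[0,0,0],"hand":0.1},{"translation":[0,0,4],"angular":[0,0,0],"hand":0.1},{"translation":[0,0,4],"angular":[0,0,0],"hand":0.1},{"translation":[-4,2,2],"angular":[0,0,0],"hand":0.1},{"translation":[-4.5,2,0],"angular":[0,0,0],"hand":0.1},{"translation":[-4.5,2,0],"angular":[0,0,0],"hand":0.1},{"translation":[-4,2,0],"angular":[0,0,0],"hand":0.1},{"translation":[-2,2,0],"angular":[0,0,0],"hand":0.1},{"translation":[0,0,0],"angular":[0,0,0],"hand":0.1},{"translation":[0,0,0],"angular":[0,0,0],"hand":0.1}]'
python3 - <<'E'
from h import *
np.set_printoptions(precision=4,suppress=True)
save('side','s18.png',None,1.2);save('top','t18.png',(150,280,180,500),2.4)
cs={n:cam(n) for n in('side','top')}
for nm in('bar_full','caddy_grip','caddy'):
    o={n:r.mark_of(n,nm) for n in cs}
    for a in o['side'][:3]:
        for b in o['top'][:3]:
            X,e=tri([(cs['side'],a['point']),(cs['top'],b['point'])])
            if np.linalg.norm(e)<3: print(nm,X,np.linalg.norm(e,axis=1))
E
```

```text
time: 33.2
ee_pos: [0.4276, 0.2238, 0.4044]
eef_rot: [0.47, 0.529, -0.469, 0.529]
ft_force: [0.3, -0.7, -0.7]
width: 0.0476
bar_full [0.6236 0.1331 0.2971] [1.6664 1.7136]
caddy_grip [ 0.8035 -0.1046  0.1649] [0.0042 0.0037]
caddy_grip [0.8237 0.0998 0.1698] [1.9803 2.0395]
caddy_grip [ 0.5707 -0.156   0.1945] [0.1773 0.1377]
caddy [ 0.8246  0.1077 -0.0069] [1.6156 1.6139]
caddy [ 0.5791 -0.1494  0.0271] [0.9019 0.7018]
caddy [ 0.8171 -0.0945 -0.0154] [1.8117 1.573 ]
```

View pics/s18.png

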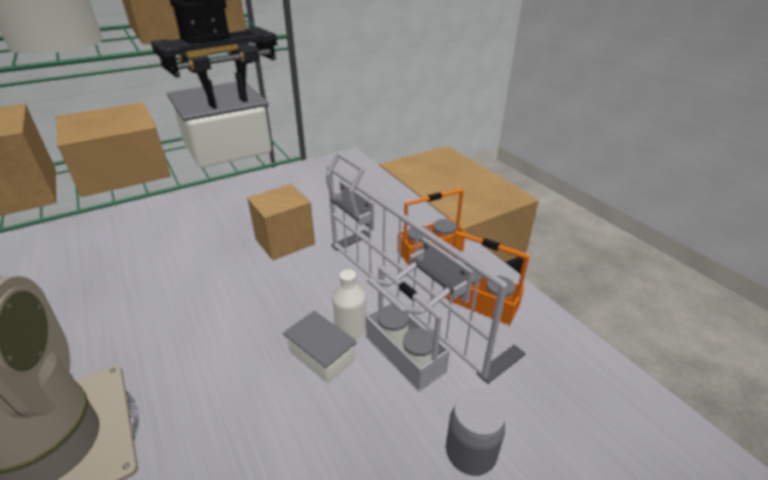

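View pics/t18.png

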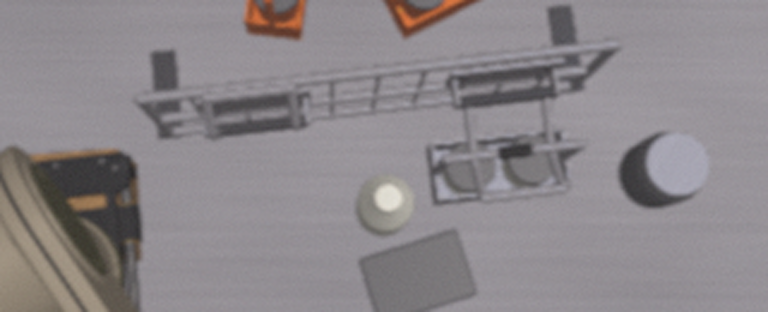

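Run:
```python
from h import *
save('side','s19.png',(120,300,250,440),4); save('top','t19.png',(170,230,240,330),8)
```

```text
(no output)
```

View pics/s19.png

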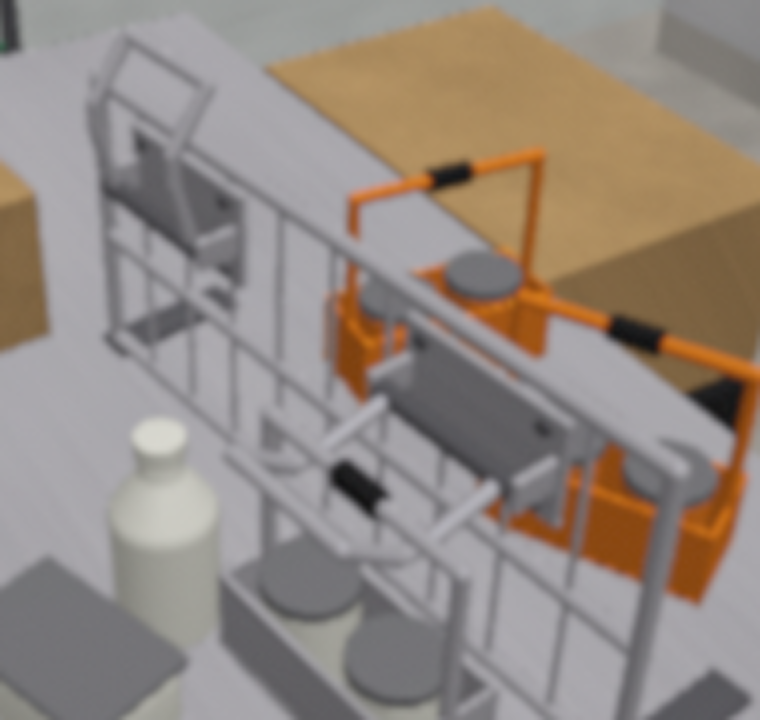

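View pics/t19.png

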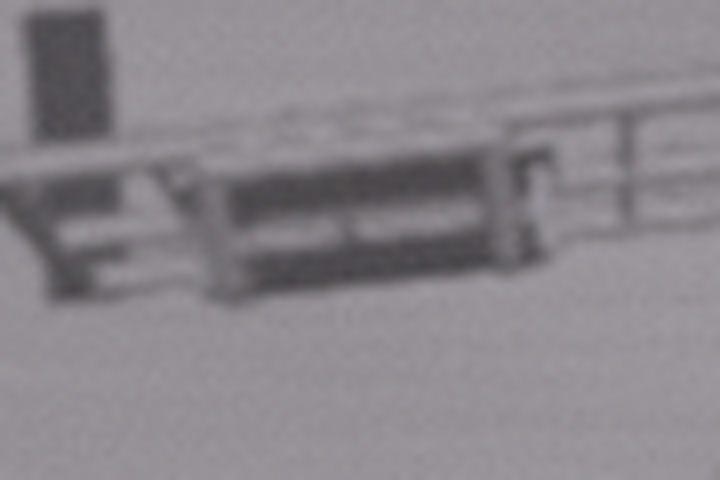

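The emptied hook is folded upright against the panel. The caddy hangs level across both prongs of the other hook, and the robot is clear of everything, so I'm handing in.

Run:
```python
from bench import r
print(r.close_job(), r.read_state()['time'])
```

```text
the job is handed in; nothing more can be done
the job is handed in; nothing more can be done
```

The job is done in the order asked and handed in at about 33 s. I swung the free hook down to its stop and moved the caddy onto it. I let go there, then swung the emptied hook back up flat until it met its stop.

**Last checks:**
- **Caddy:** it hangs upright with its bail across both prongs. The network put its grip at (0.571, -0.156, 0.195) m, against an expected seat of about (0.575, -0.152, 0.188) m. The bail touched down at the same tool height as on the first hook.
- **Emptied hook:** its bar is at z ≈ 0.297 m, expected about 0.295 m. I backed off about 2 mm before letting go, so it could stand up to 0.02 rad off flat.
- **Bystanders:** the bottle, carton, tub and jar look unmoved and standing in the last pictures. I judged this by eye only.
- **Robot:** it is well clear of everything, and the highest force I read in any move report was about 28 N.

**What disagreed:** the fingertips stand about 10 mm behind the reported tool point, not 25 mm ahead as the spec says. My first grip on the free hook's bar therefore closed on air, without touching the hook. I corrected by lowering about 30 mm and used the measured offset after that.

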